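# Catch the swinging safety hook and hang the pulley block on it

## Task

Rig the pulley block on the bench jib, never loading the hook with more than 15 N: its yellow safety hook is swinging, so catch it with the block's eye and hold it still for a moment, pressed back on the rubber buffer with about 4 N and its latch still shut, before you press the eye in past the sprung latch and down into the bowl, where the latch must snap shut behind it. Then bring the hook back to plumb, prove the hold with a steady downward pull of about 10 N for a second, and let the block down gently to hang free; leave the other tools where they are.

Things in the scene. Friction and masses are not known exactly. Their poses are not given: they have to be found in the camera images.
- pulley_block: Loose pulley block, 0.25 to 0.38 kg, lying on its side: rubber-clad black shell of two cheeks with a white sheave, 84 mm long (x -42 to +42), 54 mm wide (y; flat over the middle 30 mm, grip there), 34 mm thick (z) over its steel straps; a round steel eye on its +x end reaches to x = 98 mm. Origin at the middle of the shell's underside as it lies; x points to the eye, z up.
- block_eye (a point): Centre of the block's eye, 75 mm along x and 17 mm along z from the block's origin: a ring of 8 mm round bar, 30 mm inside and 46 mm outside diameter, its axis along the block's z, so it lies flat when the block does. Loaded at the eye, the block turns between finger pads: at about 10 N across it when gripped hard (55 N), easily when gripped lightly (under 10 N).
- jib: Blue bench jib, fixed. Origin on the bench below the hook's pin, x to the post, z up. 10 mm base plate x = -40 to 130 mm, 110 mm wide; 26 mm square post at x = 108, 400 mm high; arm to the clevis at x = 0 (cheeks to x = -12). On a threaded stud in the post, 217 mm up, a 22 mm rubber buffer, its face anywhere from x = 65 to 86 mm (not measured: feel for it); it gives 1 mm per 4 N, at most 4 mm.
- hook_pin (a point): The pin, 360 mm above the bench, along the jib's y: the hook swings on it in the jib's x-z plane only, almost without friction, at the start 0.13 to 0.20 rad each way (period about 0.8 s), dying out slowly. Leaning it back takes 1 to 2 N, up to where its heel meets the buffer, 0.21 to 0.35 rad from plumb.
- load_hook: Yellow safety hook of 11 mm round bar on a steel link: one rigid pendulum, 0.54 kg. Origin on the pin, axes as the jib's when plumb. In its x-z plane (mm): shank down to (0, -90), neck to (15, -130), bowl of radius 27 (centre line) round (0, -165), tip rising on the robot's side and ending at (-36, -148). The mouth, between neck and tip, faces -x, the robot.
- hook_seat (a point): Middle of the bar at the lowest point of the bowl, 192 mm below the pin along the hook; at jib x = 0 at plumb, 40 to 65 mm when the hook leans on the buffer. The centre of an eye that hangs in the bowl comes about 10 mm from it, with the block held level about 20 mm.
- latch (a joint): Sprung steel latch across the hook's mouth, rad: 0 shut, 1.0 fully open. A blade 11 mm wide and 3.5 mm thick, hinged on the neck at (-3, -112) and reaching to the inside of the tip at (-27, -152) (mm, hook's x-z plane). It swings only inward, to the bowl, and shuts by itself. Pressed in its middle it begins to open at about 4 N.
- plane_small: Loose small black metal block plane, 45 x 162 x 40 mm, on the bench left of the block; leave alone. Origin at the centre of its underside.
- pliers_blue: Loose pliers with blue handles, 63 x 186 x 12 mm; leave alone. Origin at the centre of the underside.
- square: Loose try square with wooden stock and steel blade, 130 x 191 x 17 mm; leave alone. Origin at the centre of the underside.

How it is judged:
By the outcome, as a careful person would: the job done as asked, in the order asked, and still so for the second after the job is handed in, with the robot touching nothing.
It also fails if it takes over 72 s, if anything falls off the work surface, if the arm or the gripper's body presses on something with over 40 N, if the wrist force passes 120 N, or if a joint passes its speed limit or range.

## Robot

A 7-joint arm with a two-finger parallel gripper is mounted at the origin on a cart in front of the work surface, level with it; the furniture and walls round the work are solid. World frame = base frame: x ahead of the robot, y to its left, z up, the work surface at z = 0. Lengths are in m, angles in rad, forces in N, time in s.
With the tool pointing down it reaches from about 0.35 to 0.9 m from the base axis. Payload 8.1 kg.
Tool frame: the origin (TCP) lies midway between the tips of the shut fingers; the grasp point (between the pads) lies behind it (arm.tcp_to_grasp is the z of the grasp point in the tool frame, in m); z points along the fingers, y is the line along which they close (so a half turn about z gives the same grasp; the last joint's range is limited). The gripper opens to 92 mm and grips with 3 to 60 N. Pads are 19 mm wide; open, the fingers measure 130 mm over their backs; the gripper's body (75 mm by 190 mm) begins 47 mm behind the grasp point.
Start: joints at [1.122, 0.434, 0.025, 1.573, -0.012, 1.134, -0.075], TCP at [0.212, -0.588, 0.227] pointing down, gripper open.
Joint ranges: [-2.62, 2.62], [-0.44, 2.09], [-1.27, 1.32], [0.08, 2.57], [-1.32, 4.46], [0.12, 2], [-2.74, 2.74]. Speed limits (rad/s): [2.22, 2.22, 3.01, 3.01, 3.14, 3.14, 3.14].

## Interface

Orientations are given as a rotation vector (axis times angle).
In Python, from cell import readout, vision, arm gives the robot as it stands.
- The arm moves only by the tool carry_out, never from a script. Its argument "increments" is one flat list of numbers, 6 for each row, row after row: the shift along the world's x, y, z in mm, then the turn, a rotation vector about the world's x, y, z in rad. In form: [tx, ty, tz, wx, wy, wz, tx, ty, tz, wx, wy, wz, ...]. A call has 1 to 20 rows; each row shifts and turns the commanded pose from where the row before left it; what a row does not reach is not made up. A row lasts 1/8 s, in which the tool goes at most 62.5 mm and 10.7 degrees, less where a joint would pass 70% of its speed; a pose out of reach is approached as far as the arm can. A call with a gripper value outside its range is refused whole. "grip" is the closure, from 0 (fully open) to 1 (shut), set as the call begins (left out, the last holds). The fingers move at their own pace and stop on an object; "newtons" is the grip in N (left out, the last holds). Time passes only in rows, so rows that do not move let the fingers close. It gives the time, the measured TCP pose, the force, the opening and the grip force at its end, in the units of the state.
- readout.observe(): the state, without advancing time (a new reading comes with each control period).
- vision.get_image(name): name is "scene" or "side" or "wrist"; returns the picture (480x640x3 uint8, red, green, blue); there is no depth.
- vision.calibration(name): a dict with "fov_y" (degrees; the focal length in pixels is half the picture's height over the tangent of half this angle, whatever the lens; pixels are square), "cx", "cy" (the principal point, pixels), "pose" (4x4, takes a point from camera to world coordinates). Camera axes: x right, y up, looking along -z (the intrinsics and any distortion apply to the point x, -y, -z); pixel columns grow to the right and rows downward; lengths in m; the calibration is good to about 2 mm. A picture is of the moment at which its call begins: read the wrist's pose just before it. calibration takes no time and is no camera call; for the wrist camera it gives the pose at the moment of the call.
- arm.sign_off(): hands the job in; it is judged then, once.
The state is a dict: "clock": time; "joints": joint angles; "dq": joint speeds; "joint_efforts": joint torques, N m; "position": TCP position; "ee_rot": TCP orientation; "force": force on the tool from outside, world axes, zero at the start; "ft_torque": the same for the moment, N m; "width": opening from 0.0 (shut) to 1.0 (fully open); "gripper_force": force on a finger pad.
Only numpy, scipy, OpenCV 4.12 (cv2) and the standard library are available. Lean on these libraries where they do the work, as an engineer would, in place of code of your own. Each camera call takes 0.05 s, during which the arm holds its last target. There are 200 camera calls.

## Working session

There is one attempt and no reset: what is moved stays moved. The work goes in short steps, Python scripts to look and compute and a tool call to move; the robot and the scene stay as the last step left them, time stands still between calls to the robot, and variables do not carry over. Pictures are saved under pics/ and viewed, at most 10 in all, crops included, and the job is handed in when it is done.

Besides the shell and the picture viewer there is one more tool, called after "Call:" as a command line: name --argument value ..., lists and objects as JSON in quotes. carry_out: Moves the arm, as the interface text tells. Its arguments: {"type":"object","properties":{"increments":{"type":"array","items":{"type":"number"}},"grip":{"type":"number"},"newtons":{"type":"number"}},"required":["increments"]}

```bash
mkdir -p pics; ls; python3 - <<'E'
from cell import readout, vision, arm
import cv2,numpy as np
s=readout.observe(); print(s, arm.tcp_to_grasp)
for n in ["scene","side","wrist"]:
    c=vision.calibration(n); print(n,{k:(np.round(v,4).tolist() if k=='pose' else v) for k,v in c.items()})
    im=vision.get_image(n); cv2.imwrite(f'pics/{n}0.png',im[:,:,::-1])
print(readout.observe()['clock'])
E
```

```text
pics
{'clock': 0.0, 'joints': array([ 1.12241263,  0.43518843,  0.02495763,  1.57410367, -0.01161552,
        1.13398069, -0.07512109]), 'dq': array([ 2.62391514e-05, -3.68435752e-04,  4.88270931e-05, -7.12194653e-04,
       -6.07217536e-04,  9.24757998e-05, -2.64974109e-04]), 'joint_efforts': array([-1.56214643e-03, -6.67858100e+01,  9.84349810e-01, -3.14469087e+01,
       -6.04452915e-02,  4.28520993e-02,  1.33246135e-04]), 'position': array([ 0.21162064, -0.58754166,  0.22596371]), 'ee_rot': array([-3.09331328e+00, -5.40068619e-01,  5.96898175e-04]), 'force': array([-0.38659653,  0.29702774, -0.49133506]), 'ft_torque': array([-0.01890238, -0.00167608,  0.02446247]), 'gripper_force': 0.0, 'width': 0.9962173875067024} -0.0188
scene {'fov_y': 56.641441219697576, 'cx': 318.81613352643876, 'cy': 241.35694916421357, 'pose': [[-0.8145, 0.3015, -0.4957, 0.0409], [-0.58, -0.44, 0.6855, 0.7135], [-0.0115, 0.8459, 0.5333, 0.7421], [0.0, 0.0, 0.0, 1.0]]}
side {'fov_y': 50.32922393981893, 'cx': 326.2789010315733, 'cy': 237.7821696690769, 'pose': [[-0.9637, 0.1181, -0.2395, 0.2524], [-0.2659, -0.3404, 0.9019, 1.0409], [0.025, 0.9328, 0.3595, 0.5958], [0.0, 0.0, 0.0, 1.0]]}
wrist {'fov_y': 69.89808918411384, 'cx': 320.64542415526176, 'cy': 236.86970342899127, 'pose': [[0.3387, 0.9074, 0.2488, 0.2778], [-0.9409, 0.327, 0.088, -0.5644], [-0.0016, -0.2639, 0.9646, 0.3828], [0.0, 0.0, 0.0, 1.0]]}
0.15
```

View pics/scene0.png

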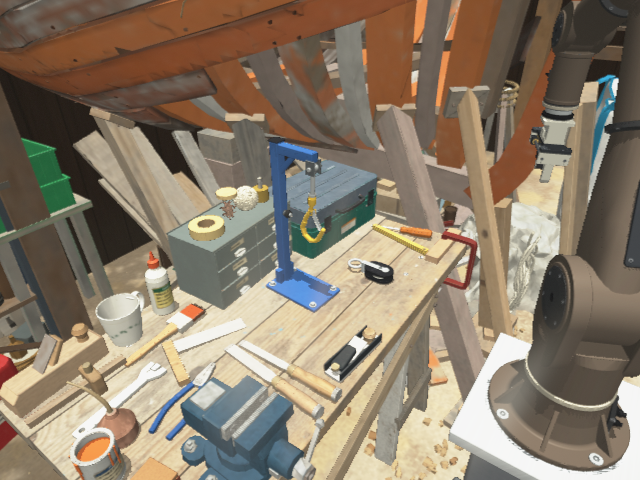

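View pics/side0.png

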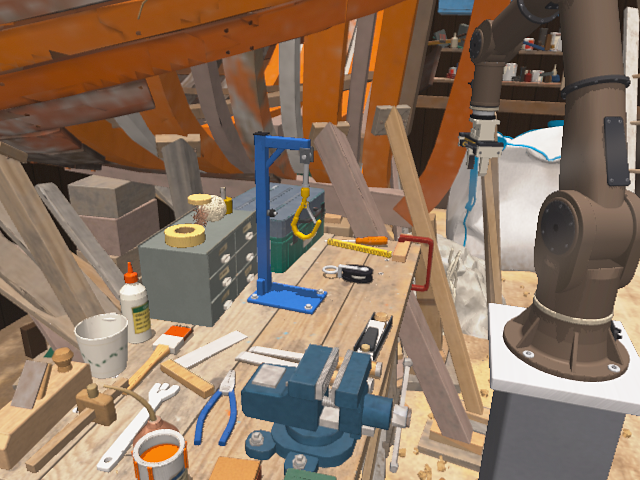

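```bash
python3 - <<'E'
import cv2,numpy as np
a=cv2.imread('pics/scene0.png')[130:320,255:405];b=cv2.imread('pics/side0.png')[125:320,235:385]
a=cv2.resize(a,(400,507),interpolation=cv2.INTER_CUBIC);b=cv2.resize(b,(400,520),interpolation=cv2.INTER_CUBIC)
c=np.zeros((520,800,3),np.uint8);c[:507,:400]=a;c[:,400:]=b
cv2.imwrite('pics/crop0.png',c)
E
```

```text
(no output)
```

View pics/crop0.png

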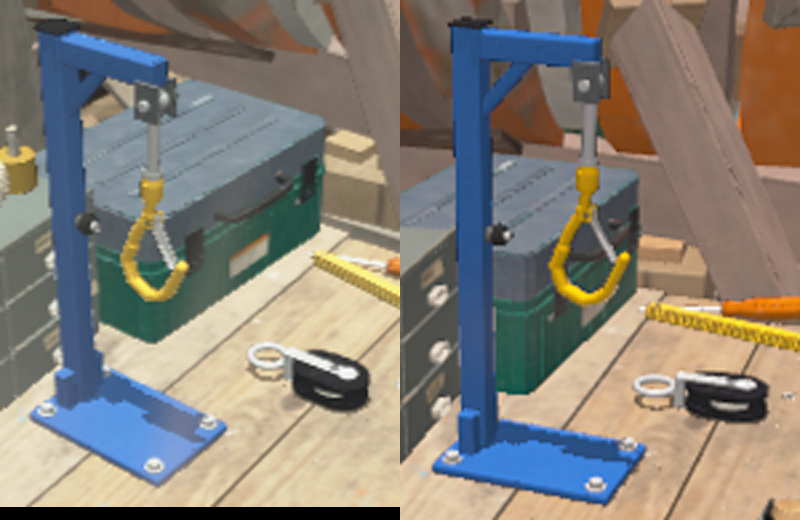

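```bash
cat > h.py <<'E'
import numpy as np
from scipy.optimize import least_squares
def proj(cal,P,shape=480):
    T=np.array(cal['pose']); p=(np.atleast_2d(P)-T[:3,3])@T[:3,:3]
    f=240/np.tan(np.radians(cal['fov_y'])/2)
    return np.c_[cal['cx']+f*p[:,0]/-p[:,2], cal['cy']-f*p[:,1]/-p[:,2]]
def ray(cal,uv):
    T=np.array(cal['pose']); f=240/np.tan(np.radians(cal['fov_y'])/2)
    d=T[:3,:3]@np.array([(uv[0]-cal['cx'])/f,-(uv[1]-cal['cy'])/f,-1]); return T[:3,3],d
def onplane(cal,uv,z):
    o,d=ray(cal,uv); return o+d*(z-o[2])/d[2]
def fitpose(obs,x0):
    """obs: list of (cal, modelpts, uv); planar pose x,y,yaw"""
    def W(q,M): c,s=np.cos(q[2]),np.sin(q[2]); M=np.atleast_2d(M); return np.c_[q[0]+c*M[:,0]-s*M[:,1],q[1]+s*M[:,0]+c*M[:,1],M[:,2]]
    r=lambda q: np.concatenate([(proj(c,W(q,M))-uv).ravel() for c,M,uv in obs])
    s=least_squares(r,x0,loss='soft_l1'); return s.x, r(s.x).reshape(-1,2)
E
python3 - <<'E'
from cell import vision
from h import *
cs,cd=vision.calibration('scene'),vision.calibration('side')
S=lambda L:np.array(L)/2.6667+[255,130]
D=lambda L:(np.array(L)-[400,0])/2.6667+[235,125]
# z=10 plate corners, post top near corner
M=np.array([[130,55,10],[-40,55,10],[-40,-55,10],[0,13,360]])/1e3
us=S([[31,413],[157,478],[227,430],[148,106]]);ud=D([[433,467],[607,497],[645,448],[590,81]])
for k in range(3): print(onplane(cs,us[k],.01),onplane(cd,ud[k],.01))
q,r=fitpose([(cs,M,us),(cd,M,ud)],[.6,-.1,0]); print('jib',q,'\n',r.round(1))
E1s,E1d=S([[270,357],[330,372]]),D([[656,386],[731,384]])
for z,k in((.017,0),(.034,1)): print('block',onplane(cs,E1s[k],z),onplane(cd,E1d[k],z))
E
```

```text
[0.70991249 0.02915681 0.01      ] [0.71143202 0.03516322 0.01      ]
[0.54810739 0.03685436 0.01      ] [0.54643941 0.03909893 0.01      ]
[ 0.53342795 -0.05975284  0.01      ] [ 0.53951792 -0.06047813  0.01      ]
jib [ 0.58021334 -0.01601039 -0.06940743] 
 [[-1.2 -0.4]
 [ 0.2  1.7]
 [ 0.8 -2.1]
 [-0.9 -0.1]
 [ 0.  -1.1]
 [ 0.6  0.7]
 [ 2.  -1.2]
 [-0.8  1.8]]
block [ 0.55855468 -0.18120346  0.017     ] [ 0.56173355 -0.18292762  0.017     ]
block [ 0.48262288 -0.17207907  0.034     ] [ 0.48302438 -0.17534372  0.034     ]
```

```bash
python3 - <<'E'
from cell import vision
from h import *
cs,cd=vision.calibration('scene'),vision.calibration('side')
def tri(a,b):
    o1,d1=ray(cs,a);o2,d2=ray(cd,b);d1/=np.linalg.norm(d1);d2/=np.linalg.norm(d2)
    t=np.linalg.lstsq(np.c_[d1,-d2],o2-o1,rcond=None)[0];p,q=o1+t[0]*d1,o2+t[1]*d2
    return ((p+q)/2).round(3),np.linalg.norm(p-q).round(4)
for n,a,b in [('postAtop',(465,92),(394,108)),('postBtop',(385,108),(322,124)),('postBbase',(440,378),(390,400)),('grip',(548,140),(484,133)),('pin',(311,169),(306,155)),('hookball',(312,201),(305,193)),('buffer',(289,213),(273,213)),('posttop',(270,144),(256,135))]:
    print(n,*tri(a,b))
E
```

```text
postAtop [ 0.492 -0.689  0.395] 0.0006
postBtop [ 0.705 -0.574  0.343] 0.0044
postBbase [ 0.393 -0.586 -0.702] 0.047
grip [ 0.202 -0.478  0.363] 0.0048
pin [ 0.579 -0.004  0.363] 0.0036
hookball [ 0.586 -0.017  0.276] 0.0017
buffer [ 0.668 -0.029  0.215] 0.0
posttop [ 0.694 -0.006  0.397] 0.006
```

Call:
carry_out --increments '[12,26,0,0,0,0.18,12,26,0,0,0,0.18,12,26,0,0,0,0.18,12,26,0,0,0,0.18,12,26,0,0,0,0.18,12,26,0,0,0,0.18,12,26,0,0,0,0.18,12,26,0,0,0,0.18,12,26,0,0,0,0.18,12,26,0,0,0,0.18,12,26,0,0,0,0.18,12,26,0,0,0,0.18,12,26,0,0,0,0.18,12,26,0,0,0,0.18,12,26,0,0,0,0.18,12,26,0,0,0,0]' --grip 0

```text
clock: 2.15
position: [0.4039, -0.1712, 0.2266]
ee_rot: [-0.147, -3.138, -0.0]
force: [0.4, 0.3, -0.2]
width: 0.998
gripper_force: 0.0
```

```bash
python3 - <<'E'
from cell import readout,vision
from h import *
s=readout.observe();print(s['joints'].round(3),s['position'],s['ee_rot'],s['force'])
cs=vision.calibration('scene')
print(onplane(cs,(460,235),.05),onplane(cs,(470,285),.0),onplane(cs,(378,230),0),onplane(cs,(440,258),0))
E
```

```text
[ 0.893  0.204 -0.704  1.957  0.153  1.034  1.597] [ 0.40390587 -0.17123567  0.22663463] [-1.46684155e-01 -3.13792383e+00 -1.58986194e-04] [ 0.3797109   0.28910714 -0.19113365]
[ 0.35966324 -0.4411822   0.05      ] [ 0.26780495 -0.29092107  0.        ] [ 0.61216748 -0.40533232  0.        ] [ 0.38416373 -0.36678175  0.        ]
```

Call:
carry_out --increments '[0,0,0,-0.015,-0.156,0,0,0,0,-0.015,-0.156,0,0,0,0,-0.015,-0.156,0,0,0,0,-0.015,-0.156,0,0,0,0,-0.015,-0.156,0,0,0,0,0,0,0]'

```text
clock: 2.9
position: [0.4071, -0.1624, 0.2277]
ee_rot: [0.091, 2.586, -0.015]
force: [0.2, 0.1, 0.4]
width: 1.004
gripper_force: 0.0
```

```bash
python3 - <<'E'
from cell import readout,vision
from h import *
import cv2
s=readout.observe();print(s['joints'].round(3),s['position'],s['ee_rot'],s['force'])
c=vision.calibration('wrist');im=vision.get_image('wrist');cv2.imwrite('pics/w1.png',im[:,:,::-1])
np.save('c1.npy',c,allow_pickle=True)
E
```

```text
[ 0.903 -0.089 -0.438  2.382 -0.67   0.401  2.522] [ 0.40714195 -0.16243717  0.22772492] [ 0.09145538  2.58644987 -0.01478633] [0.23542011 0.12233778 0.37316565]
```

View pics/w1.png

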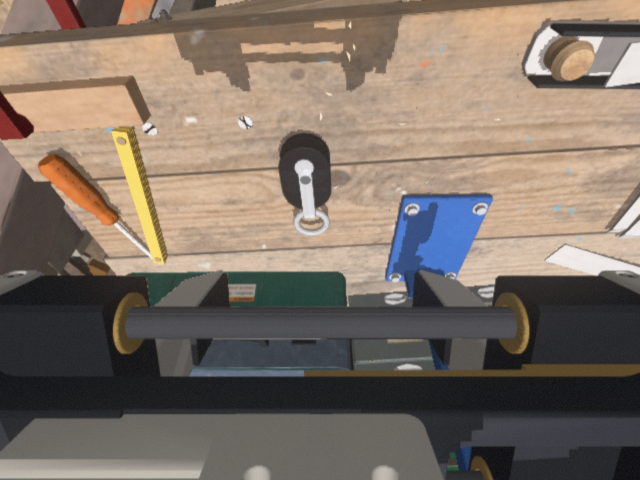

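```bash
python3 - <<'E'
from h import *
c=np.load('c1.npy',allow_pickle=True).item()
for n,uv,z in [('eye',(311.5,223),.017),('pin',(305,172),.034),('tail',(303,134),.017),('L',(279.5,185),.017),('R',(330.5,172),.017),('j1',(403,196),.01),('j2',(492,195),.01)]: print(n,onplane(c,uv,z).round(4))
T=np.array(c['pose']);print(T.round(3))
E
```

```text
eye [ 0.5655 -0.1838  0.017 ]
pin [ 0.4748 -0.1823  0.034 ]
tail [ 0.4414 -0.1812  0.017 ]
L [ 0.5028 -0.2144  0.017 ]
R [ 0.4893 -0.1562  0.017 ]
j1 [ 0.5358 -0.0718  0.01  ]
j2 [0.5422 0.034  0.01  ]
[[ 0.069 -0.68  -0.73   0.263]
 [ 0.998  0.053  0.045 -0.154]
 [ 0.008 -0.732  0.682  0.324]
 [ 0.     0.     0.     1.   ]]
```

Call:
carry_out --increments '[20,-6,-15,0,0,0,15,-6,-15,-0.005,-0.08,0,10,-4,-15,-0.005,-0.08,0,0,0,-15,-0.005,-0.075,0,0,0,0,0,0,0]'

```text
clock: 3.58
position: [0.4317, -0.175, 0.1869]
ee_rot: [0.085, 2.539, -0.009]
force: [0.3, -0.1, 0.3]
width: 0.998
gripper_force: 0.0
```

```bash
cat >> h.py <<'E'
from scipy.spatial.transform import Rotation as Ro
def st(s):
    R=Ro.from_rotvec(s['ee_rot']).as_matrix(); x,y,z=R.T
    yy=y if y[1]>0 else -y
    g=s['position']-0.0188*z
    print('t',round(s['clock'],2),'q',s['joints'].round(2),'tcp',s['position'].round(4),'grasp',g.round(4),'head',np.arctan2(-yy[0],yy[1]).round(3),'roll',yy[2].round(3),'tilt',np.arctan2(np.hypot(z[0],z[1]),-z[2]).round(3),'F',s['force'].round(2),'M',s['ft_torque'].round(2),'w',round(float(s['width']),3),round(float(s['gripper_force']),1))
    return g,R
E
python3 -c "
from h import *
from cell import readout
st(readout.observe())"
```

```text
t 3.58 q [ 1.49  0.13 -1.07  2.4  -0.77  0.17  2.69] tcp [ 0.4317 -0.175   0.1869] grasp [ 0.421  -0.1745  0.2024] head -0.063 roll 0.013 tilt 0.601 F [ 0.35 -0.11  0.33] M [ 0.11  0.56 -0.01] w 0.998 0.0
```

```bash
cat >> h.py <<'E'
def fk(p,q):
    a,h,e0,L1,e1,L2,e2,L3,b,e3=p
    def T(R=None,t=(0,0,0)):
        M=np.eye(4); M[:3,3]=t
        if R is not None: M[:3,:3]=R.as_matrix()
        return M
    z=lambda t:T(Ro.from_rotvec([0,0,t])); y=lambda t:T(Ro.from_rotvec([0,t,0])); tr=lambda x,zz:T(None,(x,0,zz))
    return z(q[0]+a)@tr(e0,h)@y(q[1])@z(q[2])@tr(e1,L1)@y(q[3])@z(q[4])@tr(e2,L2)@y(q[5])@tr(e3,0)@z(q[6]+b)@tr(0,L3)
E
python3 - <<'E'
from h import *
from cell import readout
s=readout.observe()
Q=[[1.12241263,.43518843,.02495763,1.57410367,-.01161552,1.13398069,-.07512109],[.893,.204,-.704,1.957,.153,1.034,1.597],[.903,-.089,-.438,2.382,-.67,.401,2.522],s['joints']]
P=[[.21162,-.58754,.22596],[.4039,-.17124,.22663],[.40714,-.16244,.22772],s['position']]
O=[[-3.09331,-.540069,.0006],[-.146684,-3.137924,-.00016],[.091455,2.58645,-.014786],s['ee_rot']]
def r(p):
    e=[]
    for q,x,o in zip(Q,P,O):
        F=fk(p,q); e+=list(F[:3,3]-x); e+=list(.2*(F[:3,:3]-Ro.from_rotvec(o).as_matrix()).ravel())
    return np.array(e)
best=None
for a in (-2.35,-.78,.8):
  for b in (0,1.57,-1.57,3.14):
    s1=least_squares(r,[a,.3,0,.42,0,.4,0,.3,b,0])
    if best is None or s1.cost<best.cost: best=s1
print(best.cost,best.x.round(4),abs(r(best.x)).max()); np.save('kin.npy',best.x)
E
```

```text
0.09233615051229882 [ 0.8489  1.1246 -0.3836 -1.2071  0.682   0.0514  0.0715 -0.5142 -0.8447
  0.2755] 0.21477362123768576
```

```bash
python3 - <<'E'
from h import *
import itertools
from cell import readout
s=readout.observe()
Q=np.array([[1.12241263,.43518843,.02495763,1.57410367,-.01161552,1.13398069,-.07512109],[.893,.204,-.704,1.957,.153,1.034,1.597],[.903,-.089,-.438,2.382,-.67,.401,2.522],s['joints']])
P=[[.21162,-.58754,.22596],[.4039,-.17124,.22663],[.40714,-.16244,.22772],s['position']]
O=[Ro.from_rotvec(o).as_matrix() for o in [[-3.09331,-.540069,.0006],[-.146684,-3.137924,-.00016],[.091455,2.58645,-.014786],s['ee_rot']]]
best=None
for sg in itertools.product((1,-1),repeat=4):
  S=np.array([sg[0],1,sg[1],1,sg[2],1,sg[3]])
  def r(p):
    e=[]
    for q,x,o in zip(Q*S,P,O):
        F=fk(p,q); e+=list(F[:3,3]-x); e+=list(.2*(F[:3,:3]-o).ravel())
    return np.array(e)
  for az in (-1.225,1.916):
   for b in (0,1.57,-1.57,3.14):
    s1=least_squares(r,[az-sg[0]*1.122,.3,0,.42,0,.4,0,.25,b,0])
    if best is None or s1.cost<best[0]: best=(s1.cost,s1.x,S,abs(r(s1.x)).max())
print(best); np.savez('kin.npz',p=best[1],S=best[2])
E
```

```text
(np.float64(0.00036114082553827893), array([-0.08214652,  0.27091227,  0.01317391,  0.54945574, -0.02267872,
        0.43686766,  0.02526266,  0.34156112,  1.49513234, -0.00993213]), array([-1,  1, -1,  1, -1,  1, -1]), np.float64(0.01140594292190572))
```

```bash
cat > ik.py <<'E'
from h import *
k=np.load('kin.npz');p,S=k['p'],k['S']
lo=np.array([-2.62,-.44,-1.27,.08,-1.32,.12,-2.74])+.04;hi=np.array([2.62,2.09,1.32,2.57,4.46,2,2.74])-.04
def target(g,head,tilt,front):
    z=np.array([np.sin(tilt)*np.cos(head),np.sin(tilt)*np.sin(head),-np.cos(tilt)])
    y=np.array([-np.sin(head),np.cos(head),0])*(-1 if front else 1)
    x=np.cross(y,z); return np.c_[x,y,z],np.array(g)+.0188*z
def ik(g,head,tilt,front,n=12,seed=0):
    R,t=target(g,head,tilt,front); rng=np.random.default_rng(seed); b=None
    def r(q): F=fk(p,S*q); return np.r_[F[:3,3]-t,.2*(F[:3,:3]-R).ravel()]
    for i in range(n):
        s=least_squares(r,rng.uniform(lo,hi),bounds=(lo,hi))
        if b is None or s.cost<b.cost: b=s
        if b.cost<1e-7: break
    return np.sqrt(2*b.cost),b.x
E
python3 - <<'E'
from ik import *
for name,g in [('pick',(.487,-.183,.023)),('catch',(.50,-.01,.25)),('seat',(.50,-.012,.18)),('hang',(.58,-.02,.083))]:
  for front in (0,1):
    out=[]
    for t in (.3,.6,.8,1.0,1.2,1.4):
        e,q=ik(g,-.065,t,front); out.append((t,round(e,4)))
    print(name,'front' if front else 'behind',out)
E
```

```text
pick behind [(0.3, np.float64(0.0)), (0.6, np.float64(0.0)), (0.8, np.float64(0.0111)), (1.0, np.float64(0.034)), (1.2, np.float64(0.0338)), (1.4, np.float64(0.0116))]
pick front [(0.3, np.float64(0.0)), (0.6, np.float64(0.0)), (0.8, np.float64(0.0111)), (1.0, np.float64(0.035)), (1.2, np.float64(0.0342)), (1.4, np.float64(0.0122))]
catch behind [(0.3, np.float64(0.0)), (0.6, np.float64(0.0)), (0.8, np.float64(0.0)), (1.0, np.float64(0.0261)), (1.2, np.float64(0.0663)), (1.4, np.float64(0.105))]
catch front [(0.3, np.float64(0.0)), (0.6, np.float64(0.0)), (0.8, np.float64(0.0)), (1.0, np.float64(0.0261)), (1.2, np.float64(0.0663)), (1.4, np.float64(0.105))]
seat behind [(0.3, np.float64(0.0)), (0.6, np.float64(0.0)), (0.8, np.float64(0.009)), (1.0, np.float64(0.0501)), (1.2, np.float64(0.09)), (1.4, np.float64(0.1219))]
seat front [(0.3, np.float64(0.0)), (0.6, np.float64(0.0008)), (0.8, np.float64(0.009)), (1.0, np.float64(0.0501)), (1.2, np.float64(0.09)), (1.4, np.float64(0.1217))]
hang behind [(0.3, np.float64(0.0)), (0.6, np.float64(0.0)), (0.8, np.float64(0.0)), (1.0, np.float64(0.0144)), (1.2, np.float64(0.041)), (1.4, np.float64(0.0299))]
hang front [(0.3, np.float64(0.0)), (0.6, np.float64(0.0)), (0.8, np.float64(0.0)), (1.0, np.float64(0.0142)), (1.2, np.float64(0.0404)), (1.4, np.float64(0.0289))]
```

Call:
carry_out --increments '[7,-2,-26,0,0,0,7,-2,-26,0,0,0,6,-1,-26,0,0,0,6,-1,-26,0,0,0,6,-1,-25,0,0,0,0,0,0,0,0,0]'

```text
clock: 4.32
position: [0.4667, -0.1961, 0.122]
ee_rot: [0.068, 2.621, 0.046]
force: [-0.8, 0.3, 0.1]
width: 0.998
gripper_force: 0.0
```

```bash
python3 - <<'E'
from h import *
from cell import readout,vision
import cv2
st(readout.observe())
c=vision.calibration('wrist');im=vision.get_image('wrist');cv2.imwrite('pics/w2.png',im[:,:,::-1]);np.save('c2.npy',c,allow_pickle=True)
E
```

```text
t 4.33 q [ 0.94  0.29 -0.55  2.35 -0.8   0.12  2.74] tcp [ 0.4667 -0.1961  0.122 ] grasp [ 0.4574 -0.1965  0.1384] head -0.04 roll 0.046 tilt 0.52 F [-0.81  0.34  0.07] M [0.14 0.48 0.03] w 0.998 0.0
```

View pics/w2.png

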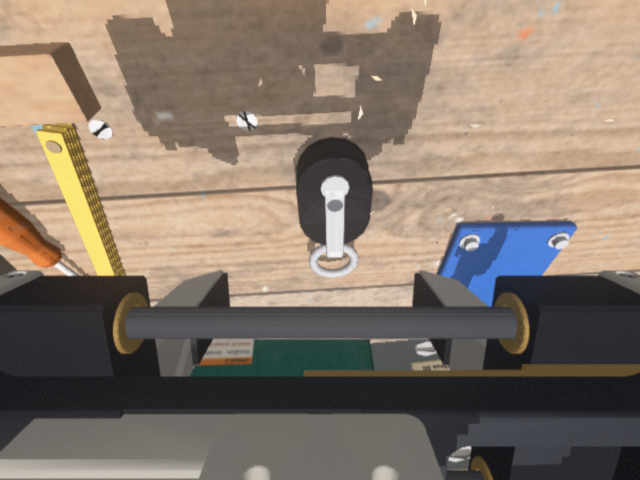

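```bash
python3 - <<'E'
from ik import *
for name,g,t in [('pick',(.487,-.183,.024),.45),('catch',(.50,-.01,.25),.45),('hang',(.58,-.02,.083),.85)]:
  for front in (0,1):
    L=[]
    for sd in range(14):
        e,q=ik(g,-.065,t,front,n=3,seed=sd)
        if e<1e-3: L.append(q)
    L=np.array(L); L=L[np.argsort(L[:,2])]
    print(name,front); print(L[::max(1,len(L)//4)].round(2))
E
```

```text
pick 0
[[ 1.15  0.93 -1.19  2.35  1.87  0.71  0.12]
 [ 1.01  0.77 -0.94  2.36  2.02  0.48 -0.08]
 [ 0.85  0.67 -0.69  2.37  2.31  0.32 -0.4 ]
 [ 0.74  0.63 -0.5   2.38  2.66  0.26 -0.75]
 [ 0.21  0.58  0.28  2.37  4.15  0.4  -2.26]]
pick 1
[[ 0.83  0.66 -0.66  2.37  2.35  0.31  2.7 ]
 [ 0.83  0.66 -0.66  2.37  2.35  0.31  2.7 ]
 [ 0.79  0.65 -0.59  2.37  2.47  0.28  2.57]
 [ 0.16  0.59  0.35  2.37  4.21  0.43  0.82]
 [-0.16  0.7   0.81  2.36  4.42  0.7   0.56]
 [-0.17  0.71  0.82  2.36  4.42  0.71  0.55]]
catch 0
[[ 0.98  0.15 -1.23  2.16  0.46  0.53  0.95]
 [ 0.9   0.12 -1.12  2.16  0.39  0.51  1.02]
 [ 0.38  0.06 -0.51  2.17  0.16  0.48  1.26]
 [ 0.3   0.06 -0.42  2.17  0.14  0.48  1.29]
 [-0.83  0.08  0.83  2.16 -0.13  0.48  1.6 ]
 [-1.17  0.17  1.26  2.16 -0.4   0.51  1.88]]
catch 1
[[ 0.97  0.15 -1.22  2.16  0.46  0.52 -2.19]
 [ 0.33  0.06 -0.45  2.17  0.15  0.48 -1.86]
 [-0.31  0.05  0.25  2.17  0.02  0.47 -1.71]
 [-0.51  0.06  0.47  2.17 -0.03  0.47 -1.65]
 [-0.95  0.1   0.98  2.16 -0.2   0.48 -1.47]
 [-1.16  0.16  1.26  2.16 -0.39  0.51 -1.27]]
hang 0
[[ 0.71  0.99 -1.22  2.49  2.39  1.19 -0.62]
 [ 0.48  0.73 -0.79  2.5   2.61  0.95 -1.01]
 [ 0.46  0.72 -0.76  2.5   2.63  0.94 -1.04]
 [ 0.24  0.63 -0.44  2.5   2.81  0.86 -1.3 ]
 [-0.11  0.59  0.05  2.51  3.11  0.81 -1.68]
 [-0.18  0.6   0.14  2.51  3.17  0.81 -1.75]]
hang 1
[[ 0.62  0.85 -1.03  2.5   2.48  1.06  2.34]
 [ 0.36  0.67 -0.61  2.5   2.72  0.89  1.98]
 [ 0.12  0.61 -0.27  2.51  2.92  0.83  1.71]
 [-0.28  0.61  0.3   2.51  3.27  0.82  1.26]
 [-0.76  0.86  1.02  2.5   3.74  1.    0.62]
 [-0.88  1.05  1.28  2.49  3.88  1.16  0.35]]
```

```bash
cat > /tmp/a.py <<'E'
from ik import *
import ik
hi[4]=1.3
for name,g in [('pick',(.487,-.183,.020)),('catch',(.50,-.01,.25)),('seat',(.50,-.012,.18)),('hang',(.59,-.02,.083))]:
  for t in (.3,.4,.5,.6,.7):
    L=[]
    for sd in range(5):
        e,q=ik.ik(g,-.065,t,0,n=3,seed=sd)
        L.append((e,q))
    e,q=min(L,key=lambda a:a[0]);print(name,t,round(e,4),q.round(2))
E
python3 /tmp/a.py
python3 - <<'E'
from ik import *
from cell import readout
s=readout.observe();F=fk(p,S*s['joints']);print('model err',F[:3,3]-s['position'],(Ro.from_matrix(F[:3,:3].T)*Ro.from_rotvec(s['ee_rot'])).as_rotvec())
E
```

```text
pick 0.3 0.0 [ 0.64  0.61 -0.45  2.24  1.25  0.17  0.58]
pick 0.4 0.0221 [ 0.72  0.61 -0.52  2.24  1.3   0.16  0.57]
pick 0.5 0.0448 [ 0.82  0.62 -0.62  2.24  1.3   0.16  0.62]
pick 0.6 0.0669 [ 0.95  0.65 -0.72  2.23  1.3   0.16  0.68]
pick 0.7 0.0881 [ 1.08  0.7  -0.84  2.23  1.3   0.16  0.76]
catch 0.3 0.0 [-1.09  0.27  1.27  2.05 -0.45  0.75  1.93]
catch 0.4 0.0 [-0.5   0.08  0.46  2.13 -0.05  0.54  1.51]
catch 0.5 0.0 [ 1.    0.12 -1.23  2.2   0.49  0.45  0.92]
catch 0.6 0.0 [-0.65  0.03  0.6   2.28  0.03  0.24  1.42]
catch 0.7 0.0 [ 0.88  0.04 -1.09  2.37  1.19  0.17  0.18]
seat 0.3 0.0 [ 0.83  0.42 -1.22  2.15  0.8   0.69  0.61]
seat 0.4 0.0 [ 0.12  0.19 -0.24  2.22  0.24  0.34  1.2 ]
seat 0.5 0.0 [ 0.55  0.23 -0.8   2.31  0.97  0.3   0.43]
seat 0.6 0.0084 [ 0.25  0.17 -0.44  2.37  1.3   0.16  0.1 ]
seat 0.7 0.0324 [ 0.25  0.14 -0.44  2.37  1.3   0.16  0.09]
hang 0.3 0.0 [ 0.09  0.51 -0.22  2.04  0.4   0.33  1.07]
hang 0.4 0.0 [ 0.03  0.5  -0.14  2.12  0.63  0.16  0.83]
hang 0.5 0.0149 [ 0.09  0.49 -0.25  2.16  1.3   0.16  0.15]
hang 0.6 0.0399 [ 0.08  0.48 -0.24  2.16  1.3   0.16  0.15]
hang 0.7 0.0648 [ 0.07  0.46 -0.23  2.16  1.3   0.16  0.14]
model err [-0.00404611  0.010098    0.01145671] [-0.04075798  0.0021905   0.00436999]
```

```bash
cat > /tmp/a.py <<'E'
from ik import *
import ik
lo[4]=1.7; hi[3]=2.55; lo[5]=.2
for name,g in [('pick',(.487,-.183,.020)),('catch',(.52,-.012,.235)),('press',(.53,-.012,.205)),('seatL',(.535,-.013,.165)),('seatP',(.49,-.01,.165)),('hang',(.58,-.016,.083))]:
  o=[]
  for t in (.35,.45,.55,.65,.7,.75,.8,.85,.9):
    e,q=min((ik.ik(g,-.065,t,0,n=2,seed=sd) for sd in range(4)),key=lambda a:a[0])
    o.append((t,round(e*1e3,1)))
    if t in(.55,.75): print(q.round(2),end=' ')
  print(name,*o)
E
python3 /tmp/a.py
```

```text
[ 0.76  0.66 -0.47  2.45  3.02  0.42 -1.06] [-0.31  1.19  1.27  2.54  4.11  1.59 -2.45] pick (0.35, np.float64(0.0)) (0.45, np.float64(0.0)) (0.55, np.float64(0.0)) (0.65, np.float64(0.0)) (0.7, np.float64(0.0)) (0.75, np.float64(0.0)) (0.8, np.float64(4.9)) (0.85, np.float64(12.0)) (0.9, np.float64(18.1))
[ 0.53  0.15 -0.75  2.39  1.7   0.2  -0.3 ] [ 0.44  0.1  -0.64  2.43  2.16  0.2  -0.77] catch (0.35, np.float64(87.5)) (0.45, np.float64(63.3)) (0.55, np.float64(39.1)) (0.65, np.float64(14.8)) (0.7, np.float64(2.7)) (0.75, np.float64(0.0)) (0.8, np.float64(0.0)) (0.85, np.float64(0.0)) (0.9, np.float64(0.0))
[ 0.37  0.21 -0.58  2.36  1.7   0.2  -0.29] [ 0.39  0.19 -0.61  2.45  2.37  0.31 -0.97] press (0.35, np.float64(74.1)) (0.45, np.float64(49.7)) (0.55, np.float64(25.3)) (0.65, np.float64(1.0)) (0.7, np.float64(0.0)) (0.75, np.float64(0.0)) (0.8, np.float64(0.0)) (0.85, np.float64(0.0)) (0.9, np.float64(0.0))
[ 0.26  0.28 -0.47  2.34  1.7   0.2  -0.29] [-0.31  0.28  0.29  2.49  3.26  0.38 -1.83] seatL (0.35, np.float64(56.3)) (0.45, np.float64(31.8)) (0.55, np.float64(7.4)) (0.65, np.float64(0.0)) (0.7, np.float64(0.0)) (0.75, np.float64(0.0)) (0.8, np.float64(0.0)) (0.85, np.float64(0.0)) (0.9, np.float64(8.1))
[ 0.33  0.21 -0.55  2.42  1.7   0.2  -0.31] [ 0.79  0.42 -1.23  2.55  2.11  0.65 -0.72] seatP (0.35, np.float64(51.8)) (0.45, np.float64(27.8)) (0.55, np.float64(3.8)) (0.65, np.float64(0.0)) (0.7, np.float64(0.0)) (0.75, np.float64(3.3)) (0.8, np.float64(13.7)) (0.85, np.float64(24.0)) (0.9, np.float64(34.3))
[-0.47  0.54  0.58  2.3   4.11  0.34 -2.69] [-0.12  0.54  0.05  2.45  3.11  0.6  -1.68] hang (0.35, np.float64(29.0)) (0.45, np.float64(4.0)) (0.55, np.float64(0.0)) (0.65, np.float64(0.0)) (0.7, np.float64(0.0)) (0.75, np.float64(0.0)) (0.8, np.float64(0.0)) (0.85, np.float64(0.0)) (0.9, np.float64(0.0))
```

```bash
cat > k2.py <<'E'
from h import *
S=np.array([-1,1,-1,1,-1,1,-1])
def fk2(p,q):
    # p: 7 joint offsets, then (x,y,z) after base..: link vecs
    off=p[:7]; L=p[7:].reshape(-1,3)
    ax=[[0,0,1],[0,1,0],[0,0,1],[0,1,0],[0,0,1],[0,1,0],[0,0,1]]
    R=np.eye(3);t=np.zeros(3)
    for i in range(7):
        R=R@Ro.from_rotvec(np.array(ax[i])*(S[i]*q[i]+off[i])).as_matrix()
        if i in (0,1,3,5,6): 
            j=(0,1,3,5,6).index(i); t=t+R@L[j] if i!=1 else t
        if i==2: t=t+R@L[1]
        if i==4: t=t+R@L[2]*0
    return R,t
E
cat > log.py <<'E'
import numpy as np
Q=[[1.12241263,.43518843,.02495763,1.57410367,-.01161552,1.13398069,-.07512109],[.893,.204,-.704,1.957,.153,1.034,1.597],[.903,-.089,-.438,2.382,-.67,.401,2.522],[1.49,.13,-1.07,2.4,-.77,.17,2.69]]
P=[[.21162,-.58754,.22596],[.4039,-.17124,.22663],[.40714,-.16244,.22772],[.4317,-.175,.1869]]
O=[[-3.09331,-.540069,.0006],[-.146684,-3.137924,-.00016],[.091455,2.58645,-.014786],[.085,2.539,-.009]]
E
python3 - <<'E'
from k2 import *; import log
from cell import readout
s=readout.observe(); Q=log.Q+[s['joints']];P=log.P+[s['position']];O=log.O+[s['ee_rot']]
def r(p):
    e=list(.01*(p[1:6]))
    for q,x,o in zip(Q,P,O):
        R,t=fk2(p,q); e+=list(t-x)+list(.2*(R-Ro.from_rotvec(o).as_matrix()).ravel())
    return np.r_[e,.003*(p[7:]-p0[7:])]
p0=np.array([-.082,0,0,0,0,0,1.495, .013,0,.271, -.02,0,.549, .02,0,.437, 0,0,0, 0,0,.34])
s1=least_squares(r,p0);print(s1.cost,s1.x.round(4),abs(r(s1.x)).max());np.save('k2.npy',s1.x)
for q,x in zip(Q,P): print((fk2(s1.x,q)[1]-x).round(4))
E
```

```text
4.1636676593328354e-07 [-2.3000e-03 -1.0000e-04  6.0000e-04  8.0000e-04  1.0000e-04 -1.0000e-03
  1.5689e+00  1.9000e-03 -3.5200e-02  2.7090e-01  1.5000e-03 -9.1000e-03
  5.5410e-01 -6.0000e-04 -9.1000e-03  4.2650e-01  1.7000e-03  1.2000e-03
  1.3100e-02  0.0000e+00  9.0000e-04  3.5310e-01] 0.0004651936458786817
[ 0.  0. -0.]
[ 0. -0. -0.]
[0.     0.     0.0001]
[ 0.      0.     -0.0001]
[-0.     -0.      0.0001]
```

```bash
cat > ik.py <<'E'
from k2 import *
p=np.load('k2.npy')
lo=np.array([-2.62,-.44,-1.27,.08,-1.32,.12,-2.74])+.03;hi=np.array([2.62,2.09,1.32,2.57,4.46,2,2.74])-.03
def target(g,head,tilt,front=0):
    z=np.array([np.sin(tilt)*np.cos(head),np.sin(tilt)*np.sin(head),-np.cos(tilt)])
    y=np.array([-np.sin(head),np.cos(head),0])*(-1 if front else 1)
    return np.c_[np.cross(y,z),y,z],np.array(g)+.0188*z
def ik(g,head,tilt,q0=None,n=6,seed=0,lo=lo,hi=hi):
    R,t=target(g,head,tilt); rng=np.random.default_rng(seed); b=None
    for i in range(n):
        st=np.clip(q0,lo+1e-3,hi-1e-3) if q0 is not None and i==0 else rng.uniform(lo,hi)
        def r(q): Rq,tq=fk2(p,q); return np.r_[tq-t,.2*(Rq-R).ravel(),1e-4*(q-st)]
        s=least_squares(r,st,bounds=(lo,hi))
        Rq,tq=fk2(p,s.x); e=np.linalg.norm(tq-t)+.2*np.linalg.norm(Rq-R)
        if b is None or e<b[0]: b=(e,s.x)
        if e<5e-4: break
    return b
E
python3 - <<'E'
from ik import *
from cell import readout
l2=lo.copy();h2=hi.copy();l2[4]=1.7;l2[5]=.16
for name,g in [('pre',(.45,-.21,.17)),('pick',(.487,-.183,.020)),('catch',(.52,-.012,.235)),('press',(.53,-.012,.205)),('seatL',(.535,-.013,.165)),('seatP',(.49,-.01,.165)),('hang',(.58,-.016,.083))]:
  o=[]
  for t in (.35,.45,.55,.6,.65,.7,.75,.8,.85,.9):
    q0=[.6,.4,-.5,2.4,2.7,.4,-.8]
    e,q=ik(g,-.065,t,q0,n=4,lo=l2,hi=h2); o.append((t,float(round(e*1e3,1))))
    if t in(.6,.8): print(q.round(2),end=' ')
  print(name,*o)
q0=readout.observe()['joints']; q1=ik((.45,-.21,.17),-.065,.6,[.7,.3,-.5,2.4,2.7,.4,-.8],lo=l2,hi=h2)
print(q1)
E
```

```text
[ 0.83  0.19 -0.38  2.43  4.43  0.16 -2.49] [ 1.5   0.42 -1.11  2.5   3.07  0.3  -0.99] pre (0.35, 88.1) (0.45, 58.0) (0.55, 28.4) (0.6, 10.4) (0.65, 0.0) (0.7, 0.0) (0.75, 0.0) (0.8, 0.0) (0.85, 0.0) (0.9, 7.8)
[ 0.82  0.65 -0.59  2.47  2.85  0.49 -0.9 ] [ 1.3   1.16 -1.24  2.54  2.54  0.98 -0.19] pick (0.35, 3.4) (0.45, 0.0) (0.55, 0.0) (0.6, 0.0) (0.65, 0.0) (0.7, 0.0) (0.75, 0.0) (0.8, 3.5) (0.85, 13.1) (0.9, 21.7)
[-0.15  0.05 -0.04  2.43  1.7   0.16 -0.33] [ 0.39  0.07 -0.63  2.46  2.15  0.29 -0.78] catch (0.35, 123.1) (0.45, 90.2) (0.55, 57.3) (0.6, 40.8) (0.65, 23.4) (0.7, 7.4) (0.75, 0.0) (0.8, 0.0) (0.85, 0.0) (0.9, 0.0)
[-0.07  0.12 -0.12  2.4   1.7   0.16 -0.32] [ 0.37  0.18 -0.63  2.48  2.28  0.41 -0.91] press (0.35, 104.9) (0.45, 71.9) (0.55, 38.9) (0.6, 22.4) (0.65, 5.9) (0.7, 0.0) (0.75, 0.0) (0.8, 0.0) (0.85, 0.0) (0.9, 0.0)
[ 0.09  0.21 -0.29  2.37  1.7   0.19 -0.31] [ 0.36  0.31 -0.66  2.51  2.39  0.56 -1.  ] seatL (0.35, 81.2) (0.45, 48.1) (0.55, 15.0) (0.6, 0.0) (0.65, 0.0) (0.7, 0.0) (0.75, 0.0) (0.8, 0.0) (0.85, 0.0) (0.9, 8.3)
[ 0.26  0.17 -0.5   2.45  1.76  0.24 -0.4 ] [ 0.8   0.41 -1.24  2.54  2.07  0.71 -0.68] seatP (0.35, 76.1) (0.45, 43.3) (0.55, 10.5) (0.6, 0.0) (0.65, 0.0) (0.7, 0.0) (0.75, 0.3) (0.8, 15.0) (0.85, 29.7) (0.9, 44.4)
[ 0.2   0.47 -0.43  2.34  2.24  0.38 -0.8 ] [ 0.33  0.6  -0.63  2.47  2.52  0.8  -1.04] hang (0.35, 44.1) (0.45, 10.8) (0.55, 0.0) (0.6, 0.0) (0.65, 0.0) (0.7, 0.0) (0.75, 0.0) (0.8, 0.0) (0.85, 0.0) (0.9, 0.0)
(np.float64(0.01383314524505622), array([ 1.4753156 ,  0.38793533, -1.18262023,  2.3905675 ,  1.7       ,
        0.16      ,  0.28289323]))
```

```bash
python3 - <<'E'
from ik import *
from cell import readout
l2=lo.copy();h2=hi.copy();l2[4]=2.2;h2[4]=3.4
q0=readout.observe()['joints']
e,q1=ik((.46,-.24,.17),-.065,.75,[.8,.35,-.5,2.45,2.8,.4,-.85],lo=l2,hi=h2);print(e,q1.round(2))
n=26; P=[];Rs=[]
for i in range(n+1):
    a=i/n; q=q0+(q1-q0)*a; b=np.sin(np.pi*a); q[5]+=.38*b; q[3]-=.4*b; q[1]-=.15*b
    R,t=fk2(p,q);P.append(t);Rs.append(R)
rows=[]
for i in range(n):
    rows.append(np.r_[(P[i+1]-P[i])*1e3,Ro.from_matrix(Rs[i+1]@Rs[i].T).as_rotvec()])
rows=np.array(rows)
for i in range(0,n,5): print(np.array(P[i]).round(3),Rs[i][:,2].round(2),(P[i]-.3*Rs[i][:,2]).round(2))
print(np.linalg.norm(rows[:,3:],axis=1).max())
print(np.c_[rows[:,:3].round(0),rows[:,3:].round(3)].tolist())
E
```

```text
1.6959645618228071e-07 [ 1.51  0.43 -1.08  2.41  3.01  0.16 -0.91]
[ 0.466 -0.196  0.122] [ 0.5   0.02 -0.87] [ 0.32 -0.2   0.38]
[ 0.507 -0.252  0.202] [ 0.48 -0.05 -0.87] [ 0.36 -0.24  0.46]
[ 0.5   -0.389  0.28 ] [ 0.42 -0.38 -0.82] [ 0.37 -0.27  0.53]
[ 0.51  -0.491  0.354] [ 0.47 -0.63 -0.61] [ 0.37 -0.3   0.54]
[ 0.545 -0.456  0.326] [ 0.65 -0.54 -0.53] [ 0.35 -0.29  0.48]
[ 0.5   -0.283  0.185] [ 0.71 -0.14 -0.69] [ 0.29 -0.24  0.39]
0.10635394304695407
[[16.0, -4.0, 18.0, 0.002, -0.015, 0.014], [11.0, -7.0, 17.0, -0.007, -0.004, 0.008], [7.0, -11.0, 16.0, -0.016, 0.005, 0.001], [4.0, -15.0, 15.0, -0.026, 0.012, -0.008], [2.0, -19.0, 14.0, -0.036, 0.015, -0.019], [-0.0, -23.0, 14.0, -0.044, 0.015, -0.028], [-1.0, -26.0, 15.0, -0.051, 0.011, -0.037], [-2.0, -29.0, 15.0, -0.057, 0.006, -0.044], [-2.0, -29.0, 16.0, -0.061, -0.002, -0.048], [-2.0, -29.0, 17.0, -0.062, -0.011, -0.048], [-1.0, -28.0, 18.0, -0.062, -0.019, -0.045], [0.0, -25.0, 17.0, -0.059, -0.028, -0.039], [2.0, -21.0, 16.0, -0.055, -0.035, -0.03], [4.0, -17.0, 14.0, -0.047, -0.04, -0.019], [5.0, -12.0, 10.0, -0.038, -0.043, -0.007], [7.0, -6.0, 6.0, -0.026, -0.044, 0.007], [8.0, 0.0, 0.0, -0.013, -0.042, 0.02], [8.0, 7.0, -5.0, 0.002, -0.037, 0.032], [7.0, 13.0, -12.0, 0.018, -0.03, 0.042], [5.0, 20.0, -17.0, 0.033, -0.021, 0.05], [2.0, 26.0, -23.0, 0.048, -0.011, 0.055], [-3.0, 31.0, -27.0, 0.061, 0.001, 0.058], [-8.0, 36.0, -30.0, 0.071, 0.014, 0.059], [-15.0, 39.0, -31.0, 0.077, 0.027, 0.058], [-21.0, 41.0, -31.0, 0.08, 0.038, 0.055], [-27.0, 42.0, -29.0, 0.079, 0.049, 0.052]]
```

Call:
carry_out --increments '[16,-4,18,0.002,-0.015,0.014,11,-7,17,-0.007,-0.004,0.008,7,-11,16,-0.016,0.005,0.001,4,-15,15,-0.026,0.012,-0.008,2,-19,14,-0.036,0.015,-0.019,0,-23,14,-0.044,0.015,-0.028,-1,-26,15,-0.051,0.011,-0.037,-2,-29,15,-0.057,0.006,-0.044,-2,-29,16,-0.061,-0.002,-0.048,-2,-29,17,-0.062,-0.011,-0.048,-1,-28,18,-0.062,-0.019,-0.045,0,-25,17,-0.059,-0.028,-0.039,2,-21,16,-0.055,-0.035,-0.03,4,-17,14,-0.047,-0.04,-0.019]'

```text
clock: 6.12
position: [0.5029, -0.48, 0.3454]
ee_rot: [0.353, 2.401, -0.786]
force: [0.2, -1.6, -0.2]
width: 1.001
gripper_force: 0.0
```

```bash
python3 -c "
from h import *
from cell import readout
st(readout.observe())"
```

```text
t 6.12 q [0.14 0.1  0.43 2.07 1.   0.3  0.95] tcp [ 0.5029 -0.48    0.3454] grasp [ 0.4945 -0.4685  0.3577] head -0.478 roll -0.454 tilt 0.855 F [ 0.23 -1.58 -0.22] M [ 0.74  0.35 -0.08] w 1.001 0.0
```

```bash
python3 - <<'E'
from ik import *
from cell import readout
l2=lo.copy();h2=hi.copy();l2[4]=2.2;h2[4]=3.4
s=readout.observe();q0=s['joints']
R,t=fk2(p,q0);print('err',t-s['position'])
e,q1=ik((.46,-.23,.15),-.065,.72,[.7,.35,-.3,2.45,2.8,.4,-.85],lo=l2,hi=h2);print(e,q1.round(2))
n=14; P=[];Rs=[]
for i in range(n+1):
    a=i/n; q=q0+(q1-q0)*a; b=np.sin(np.pi*a); q[5]+=.12*b; q[3]-=.1*b
    R,t=fk2(p,q);P.append(t);Rs.append(R)
rows=np.array([np.r_[(P[i+1]-P[i])*1e3,Ro.from_matrix(Rs[i+1]@Rs[i].T).as_rotvec()] for i in range(n)])
print(np.array(P)[::3].round(3),np.linalg.norm(rows[:,3:],axis=1).max())
print(np.c_[rows[:,:3].round(0),rows[:,3:].round(3)].tolist())
E
```

```text
err [-0.0025248   0.00224454 -0.0031793 ]
1.9136499116467193e-07 [ 1.37  0.42 -0.96  2.43  3.06  0.2  -0.99]
[[ 0.5   -0.478  0.342]
 [ 0.502 -0.5    0.32 ]
 [ 0.52  -0.494  0.286]
 [ 0.533 -0.434  0.229]
 [ 0.512 -0.321  0.165]] 0.1014853862145397
[[-2.0, -9.0, -8.0, -0.027, 0.016, -0.01], [1.0, -8.0, -7.0, -0.025, 0.008, -0.005], [3.0, -6.0, -8.0, -0.021, -0.001, 0.002], [5.0, -3.0, -9.0, -0.013, -0.009, 0.011], [6.0, 2.0, -11.0, -0.002, -0.015, 0.019], [7.0, 7.0, -14.0, 0.011, -0.019, 0.028], [6.0, 13.0, -17.0, 0.026, -0.021, 0.036], [5.0, 20.0, -19.0, 0.041, -0.02, 0.042], [2.0, 26.0, -21.0, 0.056, -0.017, 0.047], [-2.0, 33.0, -22.0, 0.069, -0.012, 0.051], [-7.0, 38.0, -22.0, 0.079, -0.005, 0.053], [-12.0, 43.0, -20.0, 0.085, 0.003, 0.053], [-18.0, 45.0, -17.0, 0.086, 0.01, 0.053], [-22.0, 45.0, -13.0, 0.082, 0.015, 0.052]]
```

Call:
carry_out --increments '[-2,-9,-4,-0.027,0.016,-0.01,1,-8,-4,-0.025,0.008,-0.005,3,-6,-6,-0.021,-0.001,0.002,5,-3,-7,-0.013,-0.009,0.011,6,2,-9,-0.002,-0.015,0.019,7,7,-12,0.011,-0.019,0.028,6,13,-15,0.026,-0.021,0.036,5,20,-17,0.041,-0.02,0.042,2,26,-21,0.056,-0.017,0.047,-2,33,-21,0.069,-0.012,0.051,-7,38,-21,0.079,-0.005,0.053,-12,43,-20,0.085,0.003,0.053,-18,45,-17,0.086,0.01,0.053,-22,45,-13,0.082,0.015,0.052,0,0,0,0,0,0]'

```text
clock: 8.0
position: [0.4732, -0.2324, 0.1555]
ee_rot: [0.078, 2.424, -0.028]
force: [0.1, -0.7, 0.4]
width: 0.999
gripper_force: 0.0
```

```bash
python3 - <<'E'
from h import *
from cell import readout
s=readout.observe();g,R=st(s)
from ik import target
# required increment to pick-pre pose: grasp = pick - 60 mm, tilt .65 head -.065
Rt,tt=target((.485,-.183,.022),-.065,.65); d=Rt[:,2]
print('dpos to pre',((tt-.07*d-s['position'])*1e3).round(1),'rot',Ro.from_matrix(Rt@R.T).as_rotvec().round(3),'final adv',(70*d).round(1), tt)
E
```

```text
t 8.0 q [ 1.44  0.38 -1.01  2.4   3.19  0.12 -1.11] tcp [ 0.4732 -0.2324  0.1555] grasp [ 0.4608 -0.2316  0.1697] head -0.064 roll 0.001 tilt 0.717 F [ 0.14 -0.67  0.43] M [ 0.15  0.63 -0.03] w 0.999 0.0
dpos to pre [-19.1  51.4 -92.8] rot [ 0.003  0.067 -0.001] final adv [ 42.3  -2.8 -55.7] [ 0.49635348 -0.18373902  0.00703362]
```

```bash
python3 - <<'E'
from h import *
c=np.load('c2.npy',allow_pickle=True).item()
for n,uv,z in [('eye',(334,260.5),.017),('pin',(335,187),.034),('tail',(333,140),.017),('L',(298,195),.017),('R',(371.5,190),.017)]: print(n,onplane(c,uv,z).round(4))
E
```

```text
eye [ 0.564  -0.1836  0.017 ]
pin [ 0.4682 -0.183   0.034 ]
tail [ 0.4423 -0.1828  0.017 ]
L [ 0.4864 -0.2099  0.017 ]
R [ 0.4858 -0.1544  0.017 ]
```

Call:
carry_out --increments '[0,10,-15,0,0,0,0,10,-15,0,0.01,0,-6,10,-15,0,0.01,0,-6,10,-15,0,0.015,0,-6,10,-15,0,0.015,0,-4,2,-15,0,0.015,0,0,0,0,0,0,0]'

```text
clock: 8.88
position: [0.4537, -0.1812, 0.0657]
ee_rot: [0.076, 2.488, -0.032]
force: [0.3, 0.2, 0.3]
width: 0.997
gripper_force: 0.0
```

```bash
python3 - <<'E'
from h import *
from cell import readout
from ik import target
s=readout.observe();g,R=st(s)
Rt,tt=target((.485,-.183,.022),-.065,.65)
print(((np.array([.493,-.1835,.009])-s['position'])*1e3).round(1),Ro.from_matrix(Rt@R.T).as_rotvec().round(3))
E
```

```text
t 8.88 q [ 0.99  0.49 -0.69  2.56  2.98  0.43 -1.  ] tcp [ 0.4537 -0.1812  0.0657] grasp [ 0.4423 -0.1804  0.0806] head -0.063 roll -0.005 tilt 0.653 F [0.33 0.17 0.3 ] M [ 0.18  0.54 -0.03] w 0.997 0.0
[ 39.3  -2.3 -56.7] [ 0.005  0.002 -0.002]
```

Approach and grip.

Call:
carry_out --increments '[10,-0.5,-14,0.005,0.002,0,10,-0.5,-14,0,0,0,10,-0.5,-14,0,0,0,9,-0.5,-14,0,0,0,0,0,0,0,0,0]'

```text
clock: 9.5
position: [0.4932, -0.1837, 0.0099]
ee_rot: [0.08, 2.489, -0.026]
force: [0.6, 0.9, -0.1]
width: 1.001
gripper_force: 0.0
```

Call:
carry_out --increments '[0,0,0,0,0,0,0,0,0,0,0,0,0,0,0,0,0,0,0,0,0,0,0,0,0,0,0,0,0,0,0,0,0,0,0,0]' --grip 1 --newtons 55

```text
clock: 10.25
position: [0.4923, -0.1834, 0.0103]
ee_rot: [0.079, 2.489, -0.027]
force: [-2.4, -1.0, 6.1]
width: 0.579
gripper_force: 54.6
```

```bash
python3 - <<'E'
from h import *
from cell import readout
s=readout.observe();g,R=st(s)
E
```

```text
t 10.25 q [ 0.87  0.67 -0.61  2.51  2.93  0.57 -0.94] tcp [ 0.4923 -0.1834  0.0103] grasp [ 0.4809 -0.1827  0.0252] head -0.064 roll -0.0 tilt 0.651 F [-2.39 -0.99  6.13] M [ 0.05  0.41 -0.08] w 0.579 54.6
```

```bash
cat > plan.py <<'E'
from ik import *
J=np.array([.580,-.0175]); H=-.065; BP=.651; OFF=.010  # tilt at grip with block level; TCP is OFF past block centre
def pose(ex,h,beta,ey=0.):
    """eye centre at jib x=ex,y=ey, height h above bench, pitch beta -> grasp point, tilt"""
    tilt=BP+beta; c,s=np.cos(H),np.sin(H)
    cx=ex-.075*np.cos(beta); cz=h-.075*np.sin(beta)
    P=np.array([J[0]+c*cx-s*ey,J[1]+s*cx+c*ey,cz])
    d=np.array([np.sin(tilt)*c,np.sin(tilt)*s,-np.cos(tilt)])
    return P+(OFF-.0188)*d,tilt
E
python3 - <<'E'
from plan import *
l2=lo.copy();l2[4]=1.6
from cell import readout
q0=readout.observe()['joints']
for ex in (-.09,-.07,-.05,-.03,-.01,.01):
    o=[]
    for b in (-.1,0,.05,.1,.15,.2,.25,.3):
        g,t=pose(ex,.25,b); e,q=ik(g,H,t,q0,n=3,lo=l2); o.append((b,float(round(e*1e3,1)),float(q[5].round(2))))
    print(ex,o)
E
```

```text
-0.09 [(-0.1, 86.8, 0.15), (0, 53.6, 0.15), (0.05, 39.8, 0.15), (0.1, 32.5, 0.15), (0.15, 36.7, 0.15), (0.2, 47.6, 0.15), (0.25, 62.0, 0.15), (0.3, 77.0, 0.15)]
-0.07 [(-0.1, 79.6, 0.15), (0, 42.7, 0.15), (0.05, 25.1, 0.15), (0.1, 12.4, 0.15), (0.15, 20.3, 0.15), (0.2, 33.7, 0.15), (0.25, 47.8, 0.15), (0.3, 63.3, 0.16)]
-0.05 [(-0.1, 76.6, 0.15), (0, 38.6, 0.15), (0.05, 19.6, 0.15), (0.1, 0.5, 0.15), (0.15, 3.3, 0.15), (0.2, 17.4, 0.17), (0.25, 34.1, 0.22), (0.3, 50.7, 0.27)]
-0.03 [(-0.1, 74.5, 0.15), (0, 36.8, 0.15), (0.05, 17.7, 0.15), (0.1, 0.0, 0.15), (0.15, 0.0, 0.2), (0.2, 4.8, 0.29), (0.25, 21.6, 0.35), (0.3, 38.2, 0.4)]
-0.01 [(-0.1, 72.0, 0.15), (0, 34.2, 0.15), (0.05, 15.4, 0.15), (0.1, 0.0, 0.16), (0.15, 0.0, 0.23), (0.2, 0.0, 0.35), (0.25, 8.6, 0.47), (0.3, 25.1, 0.52)]
0.01 [(-0.1, 72.6, 0.15), (0, 34.9, 0.15), (0.05, 16.1, 0.17), (0.1, 0.0, 0.19), (0.15, 0.0, 0.26), (0.2, 0.0, 0.36), (0.25, 0.0, 0.49), (0.3, 11.3, 0.64)]
```

```bash
cat >> plan.py <<'E'
def delta(s,ex,h,beta,ey=0.):
    g,t=pose(ex,h,beta,ey); Rt,tt=target(g,H,t); R=Ro.from_rotvec(s['ee_rot']).as_matrix()
    return np.r_[((tt-s['position'])*1e3).round(1),Ro.from_matrix(Rt@R.T).as_rotvec().round(3)]
def where(s):
    R=Ro.from_rotvec(s['ee_rot']).as_matrix(); z=R[:,2]; tilt=np.arctan2(np.hypot(z[0],z[1]),-z[2]); beta=tilt-BP
    c,sn=np.cos(H),np.sin(H); C=s['position']-OFF*z; E=C+.075*np.array([np.cos(beta)*c,np.cos(beta)*sn,np.sin(beta)])
    v=E[:2]-J; return dict(ex=(c*v[0]+sn*v[1]).round(4),ey=(-sn*v[0]+c*v[1]).round(4),h=E[2].round(4),beta=beta.round(3),hd=np.arctan2(R[1,2],R[0,2]).round(3))
E
python3 - <<'E'
from plan import *
from cell import readout
s=readout.observe(); print(where(s))
for a in [(-.01,.25,.15,-.09),(-.02,.25,.12,-.08)]:
    g,t=pose(*a[:3],a[3]); l2=lo.copy();l2[4]=1.6; e,q=ik(g,H,t,s['joints'],lo=l2); print(e,q.round(2),delta(s,*a))
E
```

```text
{'ex': np.float64(-0.0078), 'ey': np.float64(-0.1712), 'h': np.float64(0.0182), 'beta': np.float64(0.0), 'hd': np.float64(-0.064)}
1.2620814610881928e-06 [ 1.23  0.05 -1.06  2.46  3.42  0.15 -1.74] [ 5.100e+00  8.110e+01  2.216e+02 -1.000e-02 -1.500e-01 -1.000e-03]
0.007322221785402984 [ 1.45 -0.01 -1.24  2.46  4.09  0.15 -2.42] [-4.800e+00  9.170e+01  2.236e+02 -8.000e-03 -1.200e-01 -1.000e-03]
```

Call:
carry_out --increments '[0,0,8,0,0,0,0,0,14,0,-0.02,0,1,0,20,-0.001,-0.025,0,1,4,20,-0.001,-0.025,0,1,8,20,-0.002,-0.02,0,1,8,20,-0.002,-0.02,0,0,9,20,-0.002,-0.02,0,0,9,20,-0.002,-0.02,0,0,9,20,0,0,0,0,9,20,0,0,0,0,9,20,0,0,0,0,9,12,0,0,0,0,7,8,0,0,0,0,0,0,0,0,0,0,0,0,0,0,0]'

```text
clock: 12.12
position: [0.4956, -0.1019, 0.2315]
ee_rot: [0.072, 2.341, -0.032]
force: [0.1, 0.4, -4.0]
width: 0.584
gripper_force: 54.5
```

```bash
cat > hook.py <<'E'
from plan import *
import cv2
def hookx(im):
    hsv=cv2.cvtColor(im,cv2.COLOR_RGB2HSV); m=cv2.inRange(hsv,(20,120,90),(34,255,255))
    m[:150]=0;m[245:]=0;m[:,:270]=0;m[:,345:]=0
    n,l,stt,cen=cv2.connectedComponentsWithStats(m); k=1+np.argmax(stt[1:,4]); return cen[k],stt[k]
E
python3 - <<'E'
from hook import *
from cell import readout,vision
s=readout.observe();st(s);print(where(s),delta(s,-.01,.25,.15,-.09))
for i in range(14):
    t=readout.observe()['clock']; im=vision.get_image('side'); c,k=hookx(im); print(round(t,3),c.round(1),k)
cv2.imwrite('pics/s1.png',im[:,:,::-1]); a=cv2.resize(im[100:320,220:440,::-1],None,fx=2.7,fy=2.7); cv2.imwrite('pics/s1c.png',a)
E
```

```text
t 12.12 q [ 1.43  0.08 -1.26  2.46  3.29  0.14 -1.59] tcp [ 0.4956 -0.1019  0.2315] grasp [ 0.4821 -0.101   0.2446] head -0.062 roll -0.001 tilt 0.8 F [ 0.06  0.39 -4.02] M [0.21 1.31 0.08] w 0.584 54.5
{'ex': np.float64(-0.0117), 'ey': np.float64(-0.0897), 'h': np.float64(0.2496), 'beta': np.float64(0.149), 'hd': np.float64(-0.064)} [ 1.7e+00 -4.0e-01  3.0e-01  1.0e-03 -1.0e-03 -3.0e-03]
12.125 [301.6 216.7] [289 187  31  52 443]
12.175 [300.8 216.7] [288 187  31  52 433]
12.225 [300.9 216.8] [288 187  31  52 431]
12.275 [301.8 216.5] [289 187  31  52 437]
12.325 [303.2 217. ] [291 187  30  53 438]
12.375 [304.8 217.5] [293 187  30  53 427]
12.425 [306.7 217.5] [295 188  30  52 443]
12.475 [308.  217.7] [296 188  30  53 435]
12.525 [309.  217.2] [297 188  31  53 442]
12.575 [309.5 217.8] [298 188  30  53 440]
12.625 [309.1 217.3] [298 188  30  53 447]
12.675 [308.2 217.6] [296 188  31  53 440]
12.725 [306.9 217.4] [295 188  30  52 441]
12.775 [304.9 217.3] [293 187  30  53 443]
```

View pics/s1c.png

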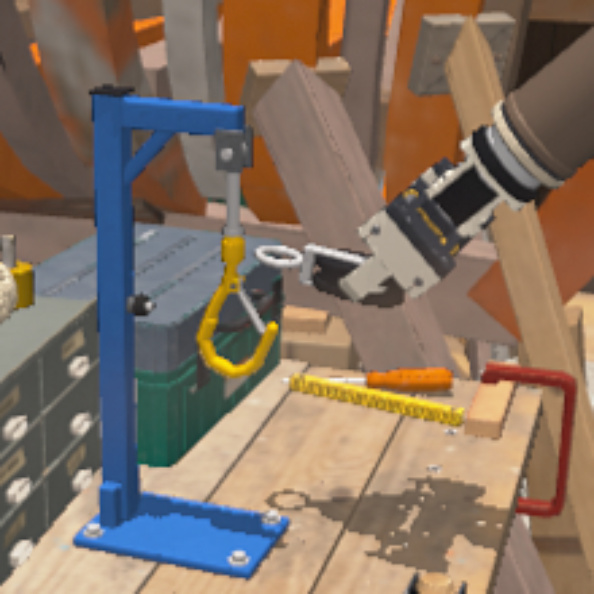

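Call:
carry_out --increments '[-3,12,0,0,0,0,-3,12,0,0,0,0,-3,12,0,0,0,0,-1,9.7,0,0,0,0,0,0,0,0,0,0,0,0,0,0,0,0]'

```text
clock: 13.58
position: [0.4863, -0.0565, 0.2321]
ee_rot: [0.073, 2.34, -0.032]
force: [0.1, 0.7, -3.3]
width: 0.584
gripper_force: 54.5
```

```bash
python3 - <<'E'
from hook import *
from cell import readout,vision
s=readout.observe();st(s);print(where(s),delta(s,-.025,.25,.15,0))
D=[]
for i in range(12):
    t=readout.observe()['clock']; c,k=hookx(vision.get_image('side')); D.append((t,c[0]))
D=np.array(D)
f=least_squares(lambda q:q[0]+q[1]*np.cos(2*np.pi/q[3]*(D[:,0]-q[2]))-D[:,1],[305,-4,D[D[:,1].argmin(),0],.78])
print(f.x,abs(f.fun).max(),readout.observe()['clock'])
print('+x extremes',[round(f.x[2]+k*f.x[3],3) for k in range(-1,4)])
print(np.mean([readout.observe()['force']],axis=0))
E
```

```text
t 13.57 q [ 1.33 -0.01 -1.26  2.49  3.2   0.15 -1.64] tcp [ 0.4863 -0.0565  0.2321] grasp [ 0.4728 -0.0556  0.2452] head -0.063 roll -0.0 tilt 0.801 F [ 0.11  0.66 -3.33] M [0.13 1.26 0.01] w 0.584 54.5
{'ex': np.float64(-0.024), 'ey': np.float64(-0.045), 'h': np.float64(0.2503), 'beta': np.float64(0.15), 'hd': np.float64(-0.063)} [ 1.9e+00  4.5e+01 -3.0e-01  0.0e+00  0.0e+00 -2.0e-03]
[305.15436972  -4.1117286   13.73274916   0.76522463] 0.1210874538469966 14.175
+x extremes [np.float64(12.968), np.float64(13.733), np.float64(14.498), np.float64(15.263), np.float64(16.028)]
[ 0.06358936  0.75048489 -3.57657519]
```

Call:
carry_out --increments '[0,0,0,0,0,0,1.5,22.5,0,0,0,0,1.5,22.5,0,0,0,0,1,0,0,0,0,0,1,0,0,0,0,0,1,0,0,0,0,0,1,0,0,0,0,0,1,0,0,0,0,0,0,0,0,0,0,0]'

```text
clock: 15.3
position: [0.4953, -0.0271, 0.2336]
ee_rot: [0.074, 2.334, -0.03]
force: [-0.7, -1.0, -2.9]
width: 0.584
gripper_force: 54.5
```

```bash
python3 - <<'E'
from hook import *
from cell import readout,vision
s=readout.observe();st(s);print(where(s))
for i in range(8):
    s=readout.observe(); c,k=hookx(vision.get_image('side')); print(round(s['clock'],3),c.round(1),s['force'].round(2))
E
```

```text
t 15.3 q [ 1.17  0.01 -1.25  2.49  2.51  0.19 -1.04] tcp [ 0.4953 -0.0271  0.2336] grasp [ 0.4818 -0.0263  0.2466] head -0.063 roll 0.001 tilt 0.807 F [-0.69 -0.99 -2.93] M [ 0.1   1.08 -0.15] w 0.584 54.5
{'ex': np.float64(-0.017), 'ey': np.float64(-0.0151), 'h': np.float64(0.2522), 'beta': np.float64(0.156), 'hd': np.float64(-0.062)}
15.3 [300.9 217. ] [-0.69 -0.99 -2.93]
15.35 [301.1 217.1] [-1.45  0.03 -2.98]
15.4 [301.  217.2] [-0.29 -0.78 -1.81]
15.45 [301.  217.1] [-0.52 -0.66 -3.22]
15.5 [301.  217.2] [ 0.52 -0.37 -3.25]
15.55 [301.  217.2] [-0.49 -0.52 -2.92]
15.6 [301.  217.1] [-0.24 -0.16 -3.4 ]
15.65 [301.1 217.2] [-0.59 -0.59 -2.85]
```

Call:
carry_out --increments '[-0.6,3,-0.4,0,0,0,-0.6,3,-0.4,0,0,0,-0.6,3,-0.4,0,0,0,-0.6,3,-0.4,0,0,0,0,3,-0.4,0,0,0,0,0,0,0,0,0]'

```text
clock: 16.45
position: [0.4928, -0.0113, 0.2315]
ee_rot: [0.072, 2.334, -0.029]
force: [-0.1, 0.1, -3.1]
width: 0.584
gripper_force: 54.5
```

```bash
python3 - <<'E'
from hook import *
from cell import readout,vision
s=readout.observe();st(s);print(where(s))
for i in range(4):
    s=readout.observe(); im=vision.get_image('side');c,k=hookx(im); print(round(s['clock'],3),c.round(1),s['force'].round(2))
im2=vision.get_image('scene')
a=cv2.resize(im[140:260,250:370,::-1],(400,400),interpolation=cv2.INTER_CUBIC);b=cv2.resize(im2[140:260,260:380,::-1],(400,400),interpolation=cv2.INTER_CUBIC)
cv2.imwrite('pics/c3.png',np.hstack([a,b]))
E
```

```text
t 16.45 q [ 1.1   0.01 -1.25  2.49  2.33  0.22 -0.91] tcp [ 0.4928 -0.0113  0.2315] grasp [ 0.4792 -0.0105  0.2445] head -0.061 roll 0.001 tilt 0.807 F [-0.09  0.12 -3.09] M [0.19 1.3  0.08] w 0.584 54.5
{'ex': np.float64(-0.0206), 'ey': np.float64(0.0005), 'h': np.float64(0.25), 'beta': np.float64(0.156), 'hd': np.float64(-0.06)}
16.45 [301.2 217. ] [-0.09  0.12 -3.09]
16.5 [301.2 217. ] [ 0.31 -0.12 -4.06]
16.55 [301.1 217.1] [-0.52 -0.1  -3.65]
16.6 [301.1 217.1] [-0.19  0.01 -2.44]
```

View pics/c3.png

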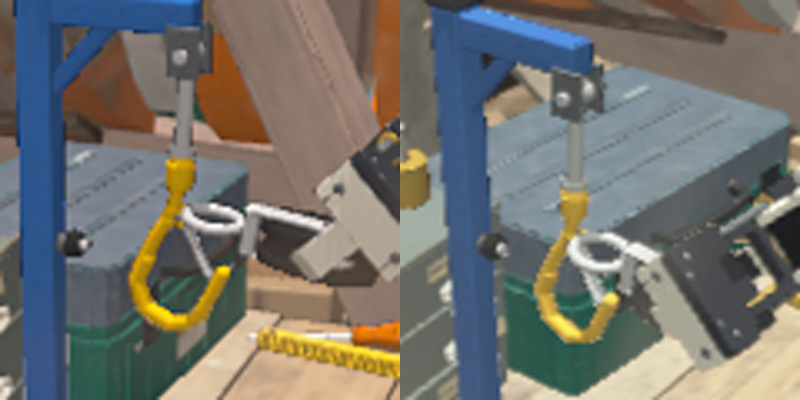

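Call:
carry_out --increments '[2,-0.1,0,0,0,0,2,-0.1,0,0,0,0,2,-0.1,0,0,0,0,2,-0.1,0,0,0,0,2,-0.1,0.5,0,0,0,2,-0.1,0.5,0,0,0,2,-0.1,0.5,0,0,0,0,0,0,0,0,0]'

```text
clock: 17.7
position: [0.5071, -0.0125, 0.2332]
ee_rot: [0.073, 2.334, -0.03]
force: [-1.2, -0.5, -3.2]
width: 0.587
gripper_force: 54.5
```

```bash
cat > chk.py <<'E'
from hook import *
from cell import readout,vision
import sys
s=readout.observe();st(s);w=where(s);print({k:float(v) for k,v in w.items()})
F=[]
for i in range(int(sys.argv[1]) if len(sys.argv)>1 else 4):
    s=readout.observe(); c,k=hookx(vision.get_image('side')); F.append(s['force'])
print(round(s['clock'],2),'hook',c.round(1),'lean~',((305.15-c[0])*.0158).round(3),'F',np.mean(F,0).round(2),'F0',F[0].round(1))
E
python3 chk.py 4
```

```text
t 17.7 q [ 1.04  0.05 -1.23  2.47  2.16  0.26 -0.74] tcp [ 0.5071 -0.0125  0.2332] grasp [ 0.4935 -0.0116  0.2462] head -0.062 roll 0.001 tilt 0.807 F [-1.21 -0.53 -3.22] M [ 0.21  1.27 -0.03] w 0.587 54.5
{'ex': -0.0062, 'ey': 0.0003, 'h': 0.2518, 'beta': 0.156, 'hd': -0.061}
17.85 hook [294.1 215.2] lean~ 0.174 F [-1.39  0.07 -3.08] F0 [-1.2 -0.5 -3.2]
```

Call:
carry_out --increments '[1,0,0,0,0,0,1,-0.1,0,0,0,0,1,0,0,0,0,0,1,-0.1,0,0,0,0,1,0,0,0,0,0,0,0,0,0,0,0]'

```text
clock: 18.65
position: [0.5121, -0.0128, 0.2332]
ee_rot: [0.074, 2.334, -0.03]
force: [-1.4, -0.1, -2.5]
width: 0.586
gripper_force: 54.6
```

```bash
python3 chk.py 3
```

```text
t 18.65 q [ 1.02  0.07 -1.21  2.46  2.12  0.27 -0.7 ] tcp [ 0.5121 -0.0128  0.2332] grasp [ 0.4985 -0.012   0.2462] head -0.063 roll 0.001 tilt 0.807 F [-1.43 -0.07 -2.49] M [ 0.17  1.03 -0.06] w 0.586 54.6
{'ex': -0.0012, 'ey': 0.0002, 'h': 0.2518, 'beta': 0.156, 'hd': -0.062}
18.75 hook [291.6 214.3] lean~ 0.214 F [-1.79  0.01 -2.02] F0 [-1.4 -0.1 -2.5]
```

Call:
carry_out --increments '[1,0,0,0,0,0,1,-0.1,0,0,0,0,1,0,0,0,0,0,0,0,0,0,0,0]'

```text
clock: 19.3
position: [0.5151, -0.0129, 0.2332]
ee_rot: [0.074, 2.334, -0.03]
force: [-1.3, 0.2, -0.8]
width: 0.584
gripper_force: 54.7
```

```bash
python3 chk.py 2
```

```text
t 19.3 q [ 1.    0.08 -1.21  2.45  2.1   0.28 -0.68] tcp [ 0.5151 -0.0129  0.2332] grasp [ 0.5015 -0.0121  0.2462] head -0.063 roll 0.001 tilt 0.807 F [-1.27  0.21 -0.8 ] M [ 0.15  0.84 -0.2 ] w 0.584 54.7
{'ex': 0.0018, 'ey': 0.0003, 'h': 0.2518, 'beta': 0.156, 'hd': -0.062}
19.35 hook [290.1 213.5] lean~ 0.238 F [-1.29 -0.6  -0.7 ] F0 [-1.3  0.2 -0.8]
```

Call:
carry_out --increments '[0.5,0,0.8,0,0,0,0.5,0,0.7,0,0,0,0.5,-0.1,0.5,0,0,0,0.5,0,0,0,0,0,0,0,0,0,0,0]'

```text
clock: 20.02
position: [0.5168, -0.0129, 0.235]
ee_rot: [0.073, 2.334, -0.03]
force: [-1.7, -0.4, -2.5]
width: 0.585
gripper_force: 54.6
```

```bash
python3 chk.py 2
```

```text
t 20.02 q [ 1.    0.08 -1.2   2.45  2.09  0.27 -0.66] tcp [ 0.5168 -0.0129  0.235 ] grasp [ 0.5033 -0.012   0.248 ] head -0.062 roll 0.001 tilt 0.807 F [-1.7  -0.36 -2.53] M [ 0.09  1.33 -0.05] w 0.585 54.6
{'ex': 0.0035, 'ey': 0.0005, 'h': 0.2535, 'beta': 0.156, 'hd': -0.061}
20.07 hook [289.1 213. ] lean~ 0.254 F [-2.09 -0.68 -2.54] F0 [-1.7 -0.4 -2.5]
```

Call:
carry_out --increments '[1,0,0.4,0,0,0,1,-0.1,0.4,0,0,0,1,0,0.4,0,0,0,0,0,0,0,0,0]'

```text
clock: 20.62
position: [0.52, -0.013, 0.2364]
ee_rot: [0.073, 2.334, -0.03]
force: [-2.0, 0.2, -2.9]
width: 0.586
gripper_force: 54.6
```

```bash
python3 chk.py 2
```

```text
t 20.62 q [ 0.99  0.08 -1.19  2.44  2.06  0.27 -0.64] tcp [ 0.52   -0.013   0.2364] grasp [ 0.5065 -0.0121  0.2494] head -0.062 roll 0.001 tilt 0.807 F [-2.01  0.23 -2.87] M [0.22 1.23 0.06] w 0.586 54.6
{'ex': 0.0067, 'ey': 0.0006, 'h': 0.255, 'beta': 0.156, 'hd': -0.061}
20.68 hook [288.1 213. ] lean~ 0.269 F [-2.18 -0.35 -2.64] F0 [-2.   0.2 -2.9]
```

Call:
carry_out --increments '[1,0,0.3,0,0,0,1,-0.1,0.3,0,0,0,0,0,0,0,0,0]'

```text
clock: 21.1
position: [0.521, -0.0131, 0.2361]
ee_rot: [0.073, 2.335, -0.03]
force: [-7.1, -0.1, -1.8]
width: 0.589
gripper_force: 54.8
```

```bash
python3 chk.py 2
```

```text
t 21.1 q [ 0.98  0.08 -1.18  2.44  2.05  0.27 -0.62] tcp [ 0.521  -0.0131  0.2361] grasp [ 0.5075 -0.0122  0.2491] head -0.062 roll 0.001 tilt 0.805 F [-7.07 -0.13 -1.84] M [ 0.22  1.75 -0.01] w 0.589 54.8
{'ex': 0.0078, 'ey': 0.0006, 'h': 0.2545, 'beta': 0.154, 'hd': -0.061}
21.15 hook [287.6 212.7] lean~ 0.277 F [-7.18  0.3  -1.55] F0 [-7.1 -0.1 -1.8]
```

Call:
carry_out --increments '[-0.2,0,0,0,0,0,0,0,0,0,0,0,0,0,0,0,0,0,0,0,0,0,0,0,0,0,0,0,0,0,0,0,0,0,0,0,0,0,0,0,0,0,0,0,0,0,0,0,0,0,0,0,0,0,0,0,0,0,0,0]'

```text
clock: 22.45
position: [0.5209, -0.0131, 0.2362]
ee_rot: [0.073, 2.335, -0.03]
force: [-7.9, 0.2, -1.3]
width: 0.583
gripper_force: 54.8
```

```bash
python3 chk.py 2; python3 - <<'E'
from hook import *
from cell import vision
im=vision.get_image('side');im2=vision.get_image('scene')
a=cv2.resize(im[140:260,250:370,::-1],(400,400),interpolation=cv2.INTER_CUBIC);b=cv2.resize(im2[140:260,260:380,::-1],(400,400),interpolation=cv2.INTER_CUBIC)
cv2.imwrite('pics/c4.png',np.hstack([a,b]))
E
```

```text
t 22.45 q [ 0.98  0.08 -1.19  2.44  2.05  0.27 -0.63] tcp [ 0.5209 -0.0131  0.2362] grasp [ 0.5074 -0.0122  0.2492] head -0.062 roll 0.001 tilt 0.805 F [-7.93  0.21 -1.33] M [0.29 1.68 0.02] w 0.583 54.8
{'ex': 0.0077, 'ey': 0.0005, 'h': 0.2547, 'beta': 0.154, 'hd': -0.061}
22.5 hook [287.6 212.7] lean~ 0.278 F [-7.37  0.42 -1.77] F0 [-7.9  0.2 -1.3]
```

View pics/c4.png

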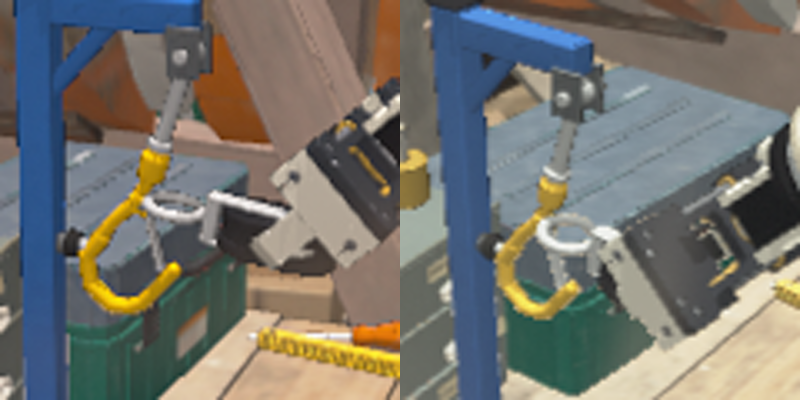

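Call:
carry_out --increments '[-0.5,0,0,0,0,0,0,0,0,0,0,0,0,0,0,0,0,0,0,0,0,0,0,0,0,0,0,0,0,0,0,0,0,0,0,0,0,0,0,0,0,0,0,0,0,0,0,0,0,0,0,0,0,0]'

```text
clock: 23.78
position: [0.5207, -0.0131, 0.2364]
ee_rot: [0.073, 2.335, -0.03]
force: [-4.8, 0.2, -1.8]
width: 0.585
gripper_force: 54.7
```

```bash
python3 chk.py 1; python3 - <<'E'
from plan import *
# hook geometry in leaned pose: jib coords (mm)
th=.285
f=lambda x,z:(round(x*np.cos(th)-z*np.sin(th),1),round(360+x*np.sin(th)+z*np.cos(th),1))
for n,a in dict(hinge=(-3,-112),mid=(-15,-132),lend=(-27,-152),tip=(-36,-148),bowlc=(0,-165),seat=(0,-192),c_touch=(-38,-124),c_in=(-28,-140),c_dn=(-27,-165),c_seat=(-20,-178)).items(): print(n,f(*a))
E
```

```text
t 23.77 q [ 0.99  0.08 -1.19  2.44  2.06  0.27 -0.63] tcp [ 0.5207 -0.0131  0.2364] grasp [ 0.5071 -0.0122  0.2494] head -0.062 roll 0.001 tilt 0.806 F [-4.79  0.16 -1.76] M [0.25 1.58 0.08] w 0.585 54.7
{'ex': 0.0074, 'ey': 0.0005, 'h': 0.2549, 'beta': 0.155, 'hd': -0.061}
23.77 hook [287.7 212.7] lean~ 0.275 F [-4.79  0.16 -1.76] F0 [-4.8  0.2 -1.8]
hinge (np.float64(28.6), np.float64(251.7))
mid (np.float64(22.7), np.float64(229.1))
lend (np.float64(16.8), np.float64(206.5))
tip (np.float64(7.1), np.float64(207.8))
bowlc (np.float64(46.4), np.float64(201.7))
seat (np.float64(54.0), np.float64(175.7))
c_touch (np.float64(-1.6), np.float64(230.3))
c_in (np.float64(12.5), np.float64(217.8))
c_dn (np.float64(20.5), np.float64(194.1))
c_seat (np.float64(30.9), np.float64(183.6))
```

Call:
carry_out --increments '[-2,0.1,-2,0,0,0,-1,0.1,-3,0,0,0,-1,0.1,-3,0,0,0,-1,0.1,-3,0,0,0,-1,0,-3,0,0,0,-1,0.1,-3,0,0,0,-1,0.1,-3,0,0,0,-1,0,-3,0,0,0,-1,0,-3,0,0,0,-0.5,0,-3,0,0,0,0,0,0,0,0,0]'

```text
clock: 25.2
position: [0.5103, -0.0126, 0.2074]
ee_rot: [0.074, 2.335, -0.029]
force: [-1.1, -0.2, -3.4]
width: 0.585
gripper_force: 54.5
```

```bash
python3 chk.py 2
```

```text
t 25.2 q [ 0.92  0.18 -1.2   2.5   2.14  0.43 -0.72] tcp [ 0.5103 -0.0126  0.2074] grasp [ 0.4968 -0.0118  0.2204] head -0.062 roll 0.001 tilt 0.806 F [-1.06 -0.16 -3.36] M [ 0.13  1.45 -0.12] w 0.585 54.5
{'ex': -0.0029, 'ey': 0.0003, 'h': 0.2259, 'beta': 0.155, 'hd': -0.061}
25.25 hook [290.8 213.6] lean~ 0.227 F [-0.88 -0.29 -3.05] F0 [-1.1 -0.2 -3.4]
```

Call:
carry_out --increments '[1.5,-0.1,0,0,0,0,1.5,-0.1,0,0,0,0,1.5,-0.1,0,0,0,0,1,-0.1,0,0,0,0,1,-0.1,0,0,0,0,1,0,0,0,0,0,0,0,0,0,0,0]'

```text
clock: 26.18
position: [0.5177, -0.0131, 0.2075]
ee_rot: [0.073, 2.335, -0.03]
force: [-5.7, -0.8, -1.0]
width: 0.583
gripper_force: 54.7
```

```bash
python3 chk.py 1
```

```text
t 26.18 q [ 0.9   0.2  -1.19  2.49  2.12  0.44 -0.7 ] tcp [ 0.5177 -0.0131  0.2075] grasp [ 0.5042 -0.0122  0.2205] head -0.062 roll 0.001 tilt 0.806 F [-5.74 -0.79 -0.97] M [ 0.23  1.45 -0.02] w 0.583 54.7
{'ex': 0.0045, 'ey': 0.0004, 'h': 0.226, 'beta': 0.155, 'hd': -0.061}
26.18 hook [287.8 212.3] lean~ 0.274 F [-5.74 -0.79 -0.97] F0 [-5.7 -0.8 -1. ]
```

Call:
carry_out --increments '[1,-0.1,-0.3,0,0,0,1,0,-0.3,0,0,0,1,-0.1,-0.3,0,0,0,1,-0.1,-0.3,0,0,0,0,0,0,0,0,0]'

```text
clock: 26.85
position: [0.5216, -0.0133, 0.2062]
ee_rot: [0.073, 2.335, -0.03]
force: [-7.3, 0.3, 0.3]
width: 0.585
gripper_force: 54.9
```

```bash
python3 chk.py 1
```

```text
t 26.85 q [ 0.89  0.21 -1.18  2.48  2.11  0.45 -0.69] tcp [ 0.5216 -0.0133  0.2062] grasp [ 0.5081 -0.0125  0.2192] head -0.062 roll 0.001 tilt 0.806 F [-7.25  0.29  0.31] M [ 0.19  1.41 -0.06] w 0.585 54.9
{'ex': 0.0083, 'ey': 0.0004, 'h': 0.2247, 'beta': 0.155, 'hd': -0.061}
26.85 hook [287.8 212.6] lean~ 0.275 F [-7.25  0.29  0.31] F0 [-7.3  0.3  0.3]
```

Call:
carry_out --increments '[1,-0.1,0,0,0,0,1,0,0,0,0,0,1,-0.1,0,0,0,0,1,-0.1,0,0,0,0,0,0,0,0,0,0]'

```text
clock: 27.52
position: [0.525, -0.0135, 0.2057]
ee_rot: [0.073, 2.336, -0.03]
force: [-9.0, 0.6, -1.8]
width: 0.584
gripper_force: 54.8
```

```bash
python3 chk.py 1;  python3 - <<'E'
from hook import *
from cell import vision
im=vision.get_image('side');im2=vision.get_image('scene')
a=cv2.resize(im[140:260,250:370,::-1],(400,400),interpolation=cv2.INTER_CUBIC);b=cv2.resize(im2[140:260,260:380,::-1],(400,400),interpolation=cv2.INTER_CUBIC)
cv2.imwrite('pics/c5.png',np.hstack([a,b]))
E
```

```text
t 27.52 q [ 0.88  0.22 -1.17  2.48  2.1   0.45 -0.67] tcp [ 0.525  -0.0135  0.2057] grasp [ 0.5114 -0.0127  0.2187] head -0.062 roll 0.001 tilt 0.805 F [-8.96  0.64 -1.84] M [ 0.25  1.86 -0.  ] w 0.584 54.8
{'ex': 0.0117, 'ey': 0.0004, 'h': 0.2241, 'beta': 0.154, 'hd': -0.061}
27.52 hook [287.8 212.5] lean~ 0.274 F [-8.96  0.64 -1.84] F0 [-9.   0.6 -1.8]
```

View pics/c5.png

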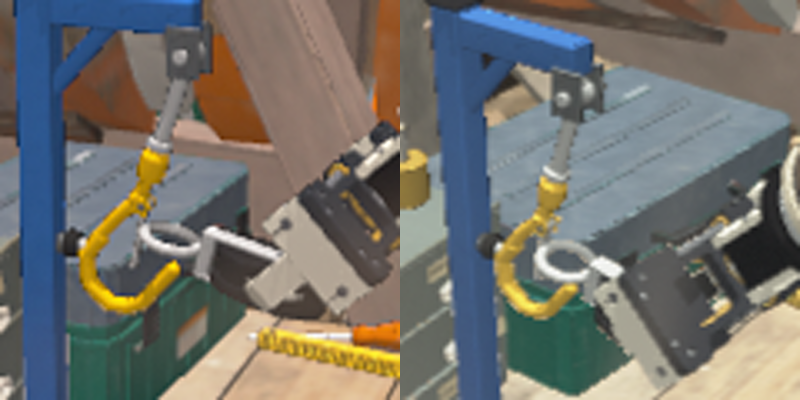

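Call:
carry_out --increments '[0.2,0,-2,0,0,0,0.2,0,-2.5,0,0,0,0.2,0,-2.5,0,0,0,0.2,0,-2.5,0,0,0,0.2,0,-2.5,0,0,0,0,0,0,0,0,0]'

```text
clock: 28.42
position: [0.5264, -0.0136, 0.1939]
ee_rot: [0.073, 2.336, -0.029]
force: [-4.6, -0.2, -4.0]
width: 0.584
gripper_force: 54.5
```

```bash
python3 chk.py 1
```

```text
t 28.43 q [ 0.84  0.27 -1.17  2.49  2.12  0.52 -0.69] tcp [ 0.5264 -0.0136  0.1939] grasp [ 0.5129 -0.0128  0.2069] head -0.062 roll 0.001 tilt 0.805 F [-4.58 -0.18 -4.04] M [0.16 2.04 0.02] w 0.584 54.5
{'ex': 0.0132, 'ey': 0.0003, 'h': 0.2123, 'beta': 0.154, 'hd': -0.061}
28.43 hook [287.1 212. ] lean~ 0.285 F [-4.58 -0.18 -4.04] F0 [-4.6 -0.2 -4. ]
```

Call:
carry_out --increments '[0.6,0,-2.5,0,0,0,0.8,-0.1,-2.5,0,0,0,1,-0.1,-2.5,0,0,0,1.2,-0.1,-2.5,0,0,0,0,0,0,0,0,0]'

```text
clock: 29.1
position: [0.5306, -0.0139, 0.1842]
ee_rot: [0.074, 2.335, -0.029]
force: [-3.4, -0.9, -4.5]
width: 0.585
gripper_force: 54.5
```

```bash
python3 chk.py 1
```

```text
t 29.1 q [ 0.81  0.32 -1.16  2.5   2.14  0.58 -0.7 ] tcp [ 0.5306 -0.0139  0.1842] grasp [ 0.5171 -0.0131  0.1973] head -0.062 roll 0.002 tilt 0.806 F [-3.43 -0.93 -4.52] M [ 0.13  1.99 -0.1 ] w 0.585 54.5
{'ex': 0.0174, 'ey': 0.0003, 'h': 0.2027, 'beta': 0.155, 'hd': -0.061}
29.1 hook [286.6 211.2] lean~ 0.293 F [-3.43 -0.93 -4.52] F0 [-3.4 -0.9 -4.5]
```

Call:
carry_out --increments '[1.2,-0.1,-2.8,0,0,0,1.2,-0.1,-2.8,0,0,0,1.4,-0.1,-2.8,0,0,0,1.5,-0.1,-2.5,0,0,0,0,0,0,0,0,0]'

```text
clock: 29.78
position: [0.5362, -0.0145, 0.1735]
ee_rot: [0.074, 2.334, -0.03]
force: [-0.4, -1.7, -5.2]
width: 0.585
gripper_force: 54.5
```

```bash
python3 chk.py 1
```

```text
t 29.77 q [ 0.78  0.37 -1.15  2.5   2.15  0.63 -0.71] tcp [ 0.5362 -0.0145  0.1735] grasp [ 0.5227 -0.0137  0.1865] head -0.063 roll 0.002 tilt 0.806 F [-0.36 -1.72 -5.16] M [ 0.1   1.81 -0.18] w 0.585 54.5
{'ex': 0.023, 'ey': 0.0001, 'h': 0.192, 'beta': 0.155, 'hd': -0.061}
29.77 hook [287.6 211. ] lean~ 0.278 F [-0.36 -1.72 -5.16] F0 [-0.4 -1.7 -5.2]
```

Call:
carry_out --increments '[1,-0.1,-2.5,0,0,0,1,-0.1,-2.5,0,0,0,0.8,0,-2,0,0,0,0,0,0,0,0,0]'

```text
clock: 30.32
position: [0.5389, -0.0145, 0.1665]
ee_rot: [0.073, 2.334, -0.03]
force: [-1.5, 0.1, -4.5]
width: 0.585
gripper_force: 54.5
```

```bash
python3 chk.py 1;  python3 - <<'E'
from hook import *
from cell import vision
im=vision.get_image('side');im2=vision.get_image('scene')
a=cv2.resize(im[140:260,250:370,::-1],(400,400),interpolation=cv2.INTER_CUBIC);b=cv2.resize(im2[140:260,260:380,::-1],(400,400),interpolation=cv2.INTER_CUBIC)
cv2.imwrite('pics/c6.png',np.hstack([a,b]))
E
```

```text
t 30.32 q [ 0.76  0.4  -1.14  2.5   2.16  0.67 -0.71] tcp [ 0.5389 -0.0145  0.1665] grasp [ 0.5253 -0.0137  0.1796] head -0.062 roll 0.001 tilt 0.806 F [-1.47  0.05 -4.51] M [ 0.08  1.56 -0.11] w 0.585 54.5
{'ex': 0.0256, 'ey': 0.0003, 'h': 0.1851, 'beta': 0.155, 'hd': -0.061}
30.32 hook [288.1 210.2] lean~ 0.269 F [-1.47  0.05 -4.51] F0 [-1.5  0.1 -4.5]
```

View pics/c6.png

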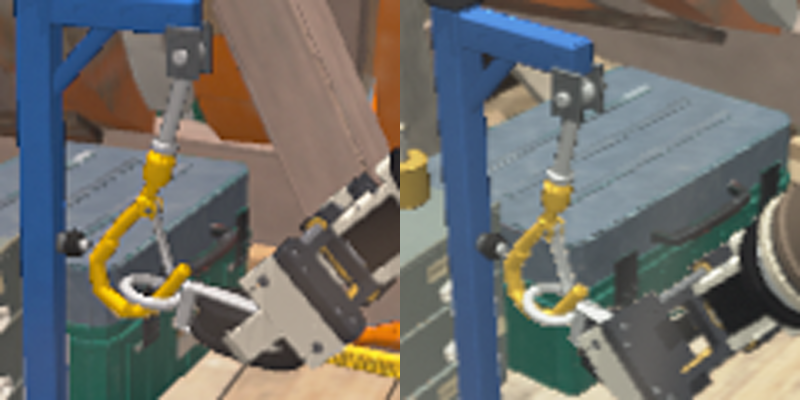

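```bash
cat > arc.py <<'E'
from plan import *
from cell import readout
def Pof(beta,th,dist):
    a=np.pi/2-(beta-th); B=np.array([-.027*np.sin(a),-.165-.027*np.cos(a)])
    c,s=np.cos(th),np.sin(th); B=np.array([c*B[0]-s*B[1],.360+s*B[0]+c*B[1]])
    u=np.array([np.cos(beta),np.sin(beta)]); n=np.array([-u[1],u[0]])
    return B-dist*u+.007*n
def pw(P): c,s=np.cos(H),np.sin(H); return np.array([J[0]+c*P[0],J[1]+s*P[0],P[1]])
if __name__=='__main__':
    s=readout.observe(); q=s['joints'];R=Ro.from_rotvec(s['ee_rot']).as_matrix(); g=s['position']-.0188*R[:,2]
    v=g[:2]-J; print('P now',(np.cos(H)*v[0]+np.sin(H)*v[1]).round(4),g[2].round(4))
    l2=lo.copy();l2[4]=1.6; l2[5]=.13
    prevR,prevt=R,s['position']
    for beta,th,tilt in [(.25,.19,.8),(.4,.18,.8),(.55,.17,.8),(.7,.15,.8),(.85,.13,.8),(1.0,.1,.8),(1.15,.07,.82),(1.3,.03,.84),(1.42,0,.86),(1.5,0,.88)]:
        P=Pof(beta,th,.083); g=pw(P); e,q=ik(g,H,tilt,q,n=1,lo=l2); Rt,tt=target(g,H,tilt)
        print(beta,P.round(3),'e',round(e*1e3,1),'q',q.round(2),'d',((tt-prevt)*1e3).round(1),Ro.from_matrix(Rt@prevR.T).as_rotvec().round(3)); prevR,prevt=Rt,tt
E
python3 arc.py
```

```text
P now -0.0549 0.1797
0.25 [-0.077  0.178] e 0.0 q [ 0.82  0.4  -1.24  2.54  2.12  0.71 -0.7 ] d [-22.3   1.2  -2.2] [-0.001  0.007 -0.003]
0.4 [-0.075  0.161] e 4.6 q [ 0.79  0.48 -1.24  2.54  2.12  0.78 -0.69] d [  2.6  -0.2 -16.3] [0. 0. 0.]
0.55 [-0.07   0.146] e 6.7 q [ 0.76  0.56 -1.24  2.54  2.13  0.86 -0.68] d [  5.   -0.3 -15.4] [0. 0. 0.]
0.7 [-0.064  0.131] e 7.3 q [ 0.74  0.63 -1.24  2.54  2.15  0.93 -0.67] d [  5.5  -0.4 -14.5] [0. 0. 0.]
0.85 [-0.056  0.118] e 4.9 q [ 0.73  0.7  -1.24  2.54  2.18  1.   -0.66] d [  7.5  -0.5 -13. ] [0. 0. 0.]
1.0 [-0.049  0.107] e 1.2 q [ 0.72  0.77 -1.24  2.54  2.2   1.07 -0.66] d [  7.6  -0.5 -11.3] [0. 0. 0.]
1.15 [-0.04   0.098] e 0.6 q [ 0.71  0.84 -1.24  2.54  2.25  1.14 -0.65] d [ 9.3 -0.6 -8.9] [-0.001 -0.02   0.   ]
1.3 [-0.031  0.091] e 0.0 q [ 0.68  0.86 -1.2   2.54  2.31  1.17 -0.69] d [ 8.8 -0.6 -6.6] [-0.001 -0.02  -0.   ]
1.42 [-0.023  0.087] e 0.0 q [ 0.66  0.89 -1.17  2.54  2.35  1.2  -0.7 ] d [ 8.  -0.5 -3.4] [-0.001 -0.02  -0.   ]
1.5 [-0.015  0.086] e 0.0 q [ 0.66  0.91 -1.17  2.53  2.38  1.23 -0.7 ] d [ 8.9 -0.6 -1.2] [-0.001 -0.02   0.   ]
```

```bash
sed -i 's/in \[(.25.*\]:/in [(.25,.25,.78),(.4,.24,.74),(.55,.22,.74),(.7,.2,.74),(.85,.16,.75),(1.0,.12,.78),(1.15,.08,.8),(1.3,.04,.83),(1.42,.01,.86),(1.5,0,.88)]:/' arc.py; python3 arc.py
```

```text
P now -0.0549 0.1797
0.25 [-0.067  0.18 ] e 0.0 q [ 0.77  0.36 -1.14  2.5   2.11  0.62 -0.69] d [-12.9   0.6  -0.3] [ 0.001  0.026 -0.003]
0.4 [-0.065  0.163] e 0.0 q [ 0.72  0.39 -1.1   2.49  2.08  0.61 -0.65] d [  2.1  -0.1 -16.9] [ 0.003  0.04  -0.   ]
0.55 [-0.061  0.147] e 0.0 q [ 0.69  0.45 -1.08  2.5   2.12  0.67 -0.69] d [  3.4  -0.2 -15.9] [0. 0. 0.]
0.7 [-0.056  0.133] e 0.0 q [ 0.64  0.49 -1.03  2.5   2.18  0.71 -0.73] d [  5.6  -0.4 -14.7] [0. 0. 0.]
0.85 [-0.052  0.119] e 0.0 q [ 0.61  0.54 -1.02  2.51  2.22  0.78 -0.77] d [  4.4  -0.3 -13.6] [-0.001 -0.01   0.   ]
1.0 [-0.046  0.107] e 0.0 q [ 0.59  0.61 -1.01  2.53  2.29  0.88 -0.81] d [  6.4  -0.4 -11.3] [-0.002 -0.03  -0.   ]
1.15 [-0.038  0.098] e 0.0 q [ 0.57  0.67 -1.    2.53  2.33  0.95 -0.83] d [ 7.7 -0.5 -9.2] [-0.001 -0.02  -0.   ]
1.3 [-0.03   0.091] e 0.0 q [ 0.55  0.72 -0.98  2.54  2.39  1.02 -0.86] d [ 8.9 -0.6 -6.6] [-0.002 -0.03  -0.   ]
1.42 [-0.022  0.087] e 0.0 q [ 0.56  0.77 -0.99  2.54  2.42  1.09 -0.85] d [ 8.1 -0.5 -3.3] [-0.002 -0.03  -0.   ]
1.5 [-0.015  0.086] e 0.0 q [ 0.54  0.79 -0.97  2.54  2.45  1.12 -0.87] d [ 7.3 -0.5 -1.3] [-0.001 -0.02   0.   ]
```

Call:
carry_out --increments '[0,0,0,0,0,0,0,0,0,0,0,0,0,0,0,0,0,0]' --newtons 8

```text
clock: 30.85
position: [0.5389, -0.0145, 0.1669]
ee_rot: [0.073, 2.334, -0.03]
force: [-0.8, 0.1, -3.5]
width: 0.591
gripper_force: 8.0
```

```bash
python3 chk.py 2
```

```text
t 30.85 q [ 0.76  0.4  -1.14  2.5   2.16  0.67 -0.71] tcp [ 0.5389 -0.0145  0.1669] grasp [ 0.5254 -0.0137  0.1799] head -0.062 roll 0.001 tilt 0.807 F [-0.79  0.08 -3.49] M [0.2  1.51 0.09] w 0.591 8.0
{'ex': 0.0257, 'ey': 0.0003, 'h': 0.1855, 'beta': 0.156, 'hd': -0.061}
30.9 hook [288.3 209.9] lean~ 0.267 F [-0.89 -0.01 -3.56] F0 [-0.8  0.1 -3.5]
```

Call:
carry_out --increments '[-3,0.2,0,0,0.007,0,-3,0.2,0,0,0.007,0,-3,0.1,0,0,0.007,0,-3,0.1,-2,0,0.007,0,0,0,-4,0,0.01,0,0.6,0,-4,0.001,0.01,0,0.6,0,-4,0.001,0.01,0,0.6,0,-3,0.001,0.01,0,0,0,0,0,0,0]'

```text
clock: 32.08
position: [0.5289, -0.0138, 0.1497]
ee_rot: [0.075, 2.402, -0.029]
force: [-0.2, 0.4, -3.3]
width: 0.587
gripper_force: 8.0
```

```bash
python3 chk.py 2
```

```text
t 32.08 q [ 0.74  0.39 -1.1   2.49  2.08  0.61 -0.64] tcp [ 0.5289 -0.0138  0.1497] grasp [ 0.5163 -0.013   0.1636] head -0.062 roll 0.0 tilt 0.739 F [-0.2   0.42 -3.3 ] M [0.25 1.06 0.05] w 0.587 8.0
{'ex': 0.0167, 'ey': 0.0004, 'h': 0.1637, 'beta': 0.088, 'hd': -0.062}
32.12 hook [293.3 208.5] lean~ 0.187 F [-0.71  0.5  -2.92] F0 [-0.2  0.4 -3.3]
```

Call:
carry_out --increments '[0.8,0,-4,0,0,0,0.8,0,-4,0,0,0,0.9,-0.1,-4,0,0,0,0.9,-0.1,-4,0,0,0,1.4,-0.1,-3.7,0,0,0,1.4,-0.1,-3.7,0,0,0,1.4,-0.1,-3.7,0,0,0,1.4,-0.1,-3.6,0,0,0,0,0,0,0,0,0]'

```text
clock: 33.3
position: [0.5376, -0.0147, 0.1187]
ee_rot: [0.076, 2.402, -0.029]
force: [0.0, -0.1, -2.0]
width: 0.586
gripper_force: 8.0
```

```bash
python3 chk.py 2
```

```text
t 33.3 q [ 0.68  0.52 -1.08  2.5   2.15  0.74 -0.69] tcp [ 0.5376 -0.0147  0.1187] grasp [ 0.525  -0.0139  0.1326] head -0.063 roll -0.0 tilt 0.738 F [ 0.01 -0.05 -2.01] M [ 0.15  1.08 -0.03] w 0.586 8.0
{'ex': 0.0255, 'ey': 0.0, 'h': 0.1326, 'beta': 0.087, 'hd': -0.063}
33.35 hook [294.1 208.8] lean~ 0.175 F [-0.47 -0.42 -2.62] F0 [ 0.  -0.1 -2. ]
```

Call:
carry_out --increments '[1.1,0,-3.4,0,-0.003,0,1.1,-0.1,-3.4,0,-0.003,0,1.1,-0.1,-3.4,0,-0.003,0,1.1,-0.1,-3.4,0,0,0,2.1,-0.1,-3.8,0,-0.01,0,2.1,-0.1,-3.8,0,-0.01,0,2.1,-0.1,-3.8,-0.001,-0.01,0,2.6,-0.2,-3.1,0,-0.01,0,2.6,-0.2,-3.1,0,-0.01,0,2.6,-0.2,-3,0,0,0,0,0,0,0,0,0]'

```text
clock: 34.78
position: [0.5562, -0.0158, 0.0845]
ee_rot: [0.075, 2.344, -0.028]
force: [-0.5, 0.0, -3.4]
width: 0.59
gripper_force: 8.0
```

```bash
python3 chk.py 2
```

```text
t 34.77 q [ 0.62  0.7  -1.05  2.53  2.31  0.97 -0.78] tcp [ 0.5562 -0.0158  0.0845] grasp [ 0.5428 -0.015   0.0976] head -0.063 roll 0.003 tilt 0.797 F [-0.49  0.03 -3.43] M [0.19 1.15 0.01] w 0.59 8.0
{'ex': 0.0432, 'ey': 0.0001, 'h': 0.1024, 'beta': 0.146, 'hd': -0.06}
34.83 hook [298.3 210.2] lean~ 0.109 F [-0.04 -0.12 -3.04] F0 [-0.5  0.  -3.4]
```

Call:
carry_out --increments '[2.2,-0.1,-1.7,0,-0.01,0,2.2,-0.1,-1.7,0,-0.01,0,2.2,-0.2,-1.6,-0.001,-0.01,0,2.3,-0.2,-1.6,0,0,0,2,-0.1,-0.9,0,-0.01,0,2,-0.1,-0.8,0,-0.01,0,2,-0.1,-0.8,-0.001,-0.01,0,2,-0.2,-0.8,0,0,0,2.4,-0.1,-0.5,0,-0.01,0,2.4,-0.2,-0.4,0,-0.01,0,2.5,-0.2,-0.4,0,0,0,0,0,0,0,0,0]'

```text
clock: 36.38
position: [0.5804, -0.0173, 0.0735]
ee_rot: [0.073, 2.263, -0.027]
force: [0.4, 1.1, 0.6]
width: 0.585
gripper_force: 8.0
```

```bash
python3 chk.py 2
```

```text
t 36.38 q [ 0.59  0.82 -1.02  2.54  2.44  1.13 -0.82] tcp [ 0.5804 -0.0173  0.0735] grasp [ 0.566  -0.0165  0.0856] head -0.062 roll 0.006 tilt 0.877 F [0.35 1.1  0.62] M [0.14 0.84 0.18] w 0.585 8.0
{'ex': 0.0658, 'ey': 0.0002, 'h': 0.0968, 'beta': 0.226, 'hd': -0.057}
36.42 hook [299.4 210.1] lean~ 0.091 F [-0.14  1.03 -0.23] F0 [0.4 1.1 0.6]
```

```bash
cat >> hook.py <<'E'
def top(im):
    hsv=cv2.cvtColor(im,cv2.COLOR_RGB2HSV); m=cv2.inRange(hsv,(20,120,90),(34,255,255))
    m[:150]=0;m[245:]=0;m[:,:270]=0;m[:,345:]=0
    y,x=np.nonzero(m); y0=y.min(); k=y<y0+12; return x[k].mean(),y0
E
cat > chk2.py <<'E'
from hook import *
from cell import readout,vision
s=readout.observe();st(s)
F=[];U=[]
cd=vision.calibration('side')
for i in range(3):
    s=readout.observe(); im=vision.get_image('side'); U.append(top(im)[0]); F.append(s['force'])
def pu(th): c,sn=np.cos(H),np.sin(H); x=.092*np.sin(th); return proj(cd,[[J[0]+c*x,J[1]+sn*x,.36-.092*np.cos(th)]])[0,0]
k=(pu(.1)-pu(0))/.1; u0=top(cv2.imread('pics/s1.png')[:,:,::-1])[0]
g=s['position']-.0188*Ro.from_rotvec(s['ee_rot']).as_matrix()[:,2]; v=g[:2]-J
print('clock',round(s['clock'],2),'lean',((np.mean(U)-u0)/k).round(3),'F',np.mean(F,0).round(2),'P',(np.cos(H)*v[0]+np.sin(H)*v[1]).round(4),g[2].round(4))
E
python3 chk2.py; python3 -c "
from hook import *
a=cv2.imread('pics/side0.png')[:,:,::-1]; b=cv2.imread('pics/s1.png')[:,:,::-1]
print(top(a),hookx(a)[0],top(b),hookx(b)[0])"
```

```text
t 36.48 q [ 0.59  0.82 -1.02  2.54  2.44  1.13 -0.82] tcp [ 0.5802 -0.0173  0.0736] grasp [ 0.5658 -0.0165  0.0856] head -0.062 roll 0.005 tilt 0.877 F [ 0.39  1.41 -1.34] M [0.21 0.86 0.23] w 0.591 8.0
clock 36.58 lean 0.029 F [ 0.35  1.17 -1.52] P -0.0143 0.0856
(np.float64(304.5064935064935), np.int64(187)) [303.25238095 217.02142857] (np.float64(305.5), np.int64(187)) [304.91647856 217.33634312]
```

Call:
carry_out --increments '[3,0.1,-0.5,0,0,0,3,0.1,-0.5,0,0,0,3,0.1,-0.5,0,0,0,2,0.1,-0.5,0,0,0,0,0,-0.5,0,0,0,0,0,0,0,0,0]'

```text
clock: 37.38
position: [0.5913, -0.0172, 0.0711]
ee_rot: [0.073, 2.263, -0.027]
force: [0.8, -1.5, 2.1]
width: 0.588
gripper_force: 8.0
```

```bash
python3 chk2.py
```

```text
t 37.38 q [ 0.59  0.83 -1.01  2.51  2.45  1.12 -0.81] tcp [ 0.5913 -0.0172  0.0711] grasp [ 0.5769 -0.0164  0.0832] head -0.062 roll 0.005 tilt 0.878 F [ 0.81 -1.51  2.11] M [ 0.08  0.51 -0.3 ] w 0.588 8.0
clock 37.48 lean 0.035 F [-0.64 -1.43  2.12] P -0.0032 0.0832
```

Call:
carry_out --increments '[-2,-0.1,0,0,0,0,-2,0,0,0,0,0,-1,0,0,0,0,0,0,0,0,0,0,0]'

```text
clock: 38.02
position: [0.5862, -0.017, 0.071]
ee_rot: [0.073, 2.263, -0.027]
force: [-0.1, -0.5, -0.5]
width: 0.589
gripper_force: 8.0
```

Call:
carry_out --increments '[0,0,0,0,0,0,0,0,0,0,0,0,0,0,-0.3,0,0,0,0,0,0,0,0,0]' --newtons 55

```text
clock: 38.52
position: [0.5865, -0.017, 0.071]
ee_rot: [0.073, 2.263, -0.027]
force: [0.0, -0.5, 0.5]
width: 0.583
gripper_force: 55.0
```

```bash
python3 chk2.py
```

```text
t 38.52 q [ 0.59  0.83 -1.02  2.52  2.45  1.13 -0.82] tcp [ 0.5865 -0.017   0.071 ] grasp [ 0.572  -0.0161  0.083 ] head -0.062 roll 0.005 tilt 0.878 F [ 0.04 -0.47  0.52] M [ 0.16  0.66 -0.02] w 0.583 55.0
clock 38.62 lean 0.014 F [ 0.5  -0.39  0.58] P -0.008 0.083
```

Call:
carry_out --increments '[0,0,-0.5,0,0,0,0,0,-0.5,0,0,0,0,0,0,0,0,0]'

```text
clock: 39.05
position: [0.5872, -0.017, 0.0708]
ee_rot: [0.073, 2.261, -0.027]
force: [-0.6, -0.9, 5.3]
width: 0.582
gripper_force: 55.0
```

```bash
python3 chk2.py
```

```text
t 39.05 q [ 0.58  0.83 -1.02  2.52  2.45  1.13 -0.82] tcp [ 0.5872 -0.017   0.0708] grasp [ 0.5727 -0.0162  0.0827] head -0.062 roll 0.005 tilt 0.88 F [-0.56 -0.94  5.26] M [ 0.07 -0.33 -0.18] w 0.582 55.0
clock 39.15 lean 0.015 F [-0.67 -0.81  6.17] P -0.0074 0.0828
```

Call:
carry_out --increments '[0,0,-0.3,0,0,0,0,0,0,0,0,0]'

```text
clock: 39.45
position: [0.5874, -0.017, 0.0707]
ee_rot: [0.073, 2.26, -0.027]
force: [-0.9, -1.5, 7.2]
width: 0.584
gripper_force: 55.0
```

```bash
python3 chk2.py
```

```text
t 39.45 q [ 0.58  0.83 -1.02  2.52  2.45  1.14 -0.82] tcp [ 0.5874 -0.017   0.0707] grasp [ 0.5729 -0.0162  0.0826] head -0.062 roll 0.005 tilt 0.881 F [-0.86 -1.45  7.2 ] M [ 0.05 -0.49 -0.18] w 0.584 55.0
clock 39.55 lean 0.017 F [-0.55 -0.92  7.41] P -0.0072 0.0827
```

Call:
carry_out --increments '[0,0,-0.15,0,0,0,0,0,0,0,0,0,0,0,0,0,0,0,0,0,0,0,0,0,0,0,0,0,0,0,0,0,0,0,0,0,0,0,0,0,0,0,0,0,0,0,0,0,0,0,0,0,0,0,0,0,0,0,0,0,0,0,0,0,0,0,0,0,0,0,0,0]'

```text
clock: 41.1
position: [0.5875, -0.017, 0.0707]
ee_rot: [0.073, 2.26, -0.027]
force: [-0.4, -1.8, 7.0]
width: 0.586
gripper_force: 55.0
```

```bash
python3 chk2.py
```

```text
t 41.1 q [ 0.58  0.83 -1.02  2.52  2.45  1.14 -0.82] tcp [ 0.5875 -0.017   0.0707] grasp [ 0.573  -0.0162  0.0827] head -0.062 roll 0.005 tilt 0.881 F [-0.45 -1.84  6.97] M [ 0.02 -0.61 -0.17] w 0.586 55.0
clock 41.2 lean 0.018 F [-0.37 -1.04  7.01] P -0.0071 0.0826
```

Call:
carry_out --increments '[0,0,-0.3,0,0,0,0,0,0,0,0,0,0,0,0,0,0,0,0,0,0,0,0,0,0,0,0,0,0,0,0,0,0,0,0,0,0,0,0,0,0,0,0,0,0,0,0,0,0,0,0,0,0,0,0,0,0,0,0,0,0,0,0,0,0,0]'

```text
clock: 42.62
position: [0.5877, -0.017, 0.0707]
ee_rot: [0.073, 2.259, -0.027]
force: [-0.5, -0.6, 8.4]
width: 0.579
gripper_force: 55.0
```

```bash
python3 chk2.py
```

```text
t 42.62 q [ 0.58  0.83 -1.02  2.52  2.45  1.14 -0.82] tcp [ 0.5877 -0.017   0.0707] grasp [ 0.5732 -0.0162  0.0826] head -0.062 roll 0.005 tilt 0.882 F [-0.5  -0.57  8.42] M [ 0.01 -0.75 -0.26] w 0.579 55.0
clock 42.73 lean 0.019 F [-0.46 -1.39  8.39] P -0.0069 0.0826
```

Call:
carry_out --increments '[0,0,0.5,0,0,0,0,0,0.5,0,0,0,0,0,0.4,0,0,0,0,0,0.1,0,0,0,0,0,0,0,0,0]'

```text
clock: 43.4
position: [0.5865, -0.017, 0.0708]
ee_rot: [0.073, 2.262, -0.027]
force: [-0.0, -1.2, 4.7]
width: 0.582
gripper_force: 55.0
```

Call:
carry_out --increments '[0,0,0,0,0,0,0,0,0,0,0,0,0,0,0,0,0,0,0,0,0,0,0,0]' --newtons 6

```text
clock: 43.9
position: [0.5861, -0.0171, 0.0704]
ee_rot: [0.073, 2.264, -0.027]
force: [0.2, -0.6, 0.8]
width: 0.587
gripper_force: 6.0
```

```bash
python3 chk2.py
```

```text
t 43.9 q [ 0.59  0.83 -1.02  2.52  2.45  1.13 -0.82] tcp [ 0.5861 -0.0171  0.0704] grasp [ 0.5717 -0.0163  0.0824] head -0.062 roll 0.005 tilt 0.877 F [ 0.2  -0.57  0.85] M [ 0.09  0.65 -0.11] w 0.587 6.0
clock 44.0 lean -0.001 F [ 0.27 -0.43  0.58] P -0.0083 0.0824
```

Call:
carry_out --increments '[0,0,0,0,0,0,0,0,0,0,0,0,0,0,0,0,0,0,0,0,0,0,0,0,0,0,0,0,0,0,0,0,0,0,0,0]' --newtons 3

```text
clock: 44.8
position: [0.5863, -0.0171, 0.0705]
ee_rot: [0.073, 2.263, -0.027]
force: [-0.0, -1.3, -2.0]
width: 0.587
gripper_force: 3.0
```

Call:
carry_out --increments '[0,0,0,0,0,0,0,0,0,0,0,0,0,0,0,0,0,0,0,0,0,0,0,0,0,0,0,0,0,0,0,0,0,0,0,0]' --grip 0.36

```text
clock: 45.55
position: [0.5864, -0.0171, 0.0706]
ee_rot: [0.073, 2.263, -0.027]
force: [1.1, 0.0, 0.7]
width: 0.64
gripper_force: 0.0
```

```bash
python3 chk2.py; python3 chk2.py
```

```text
t 45.55 q [ 0.59  0.83 -1.02  2.52  2.45  1.13 -0.82] tcp [ 0.5864 -0.0171  0.0706] grasp [ 0.5719 -0.0163  0.0826] head -0.062 roll 0.005 tilt 0.878 F [1.13 0.05 0.66] M [ 0.17  0.79 -0.05] w 0.64 0.0
clock 45.65 lean -0.013 F [0.51 0.16 0.26] P -0.0081 0.0827
t 45.7 q [ 0.59  0.83 -1.02  2.52  2.45  1.13 -0.82] tcp [ 0.5864 -0.0171  0.0707] grasp [ 0.5719 -0.0163  0.0827] head -0.062 roll 0.005 tilt 0.878 F [-0.67  0.13  0.26] M [0.13 0.78 0.02] w 0.639 0.0
clock 45.8 lean -0.028 F [-0.27 -0.01 -0.02] P -0.0081 0.0827
```

Call:
carry_out --increments '[0,0,0,0,0,0,0,0,0,0,0,0,0,0,0,0,0,0,0,0,0,0,0,0,-6,0.4,4,0,0.01,0,-7,0.4,5,0,0.015,0,-8,0.5,5,0,0.02,0,-8,0.5,5,0,0.02,0,-8,0.5,5,0,0.02,0,-8,0.5,4,0,0.03,0,-8,0.5,3,0,0.03,0,-8,0.5,3,0,0.03,0,0,0,0,0,0,0]' --grip 0

```text
clock: 47.48
position: [0.5254, -0.0134, 0.1059]
ee_rot: [0.073, 2.436, -0.036]
force: [-0.3, -0.5, -0.9]
width: 0.996
gripper_force: 0.0
```

```bash
python3 chk2.py
```

```text
t 47.48 q [ 0.67  0.53 -1.09  2.51  2.12  0.75 -0.67] tcp [ 0.5254 -0.0134  0.1059] grasp [ 0.5133 -0.0126  0.1203] head -0.062 roll -0.006 tilt 0.705 F [-0.26 -0.48 -0.92] M [ 0.12  0.56 -0.03] w 0.996 0.0
clock 47.58 lean -0.019 F [-0.48 -0.08 -0.44] P -0.0669 0.1194
```

Call:
carry_out --increments '[-10,0.6,0,0,0.05,0,-10,0.6,0,0,0.05,0,-10,0.6,0,0,0.05,0,0,0,0,0,0,0,0,0,0,0,0,0,0,0,0,0,0,0,0,0,0,0,0,0,0,0,0,0,0,0,0,0,0,0,0,0,0,0,0,0,0,0,0,0,0,0,0,0,0,0,0,0,0,0,0,0,0,0,0,0]'

```text
clock: 49.25
position: [0.4954, -0.0115, 0.1047]
ee_rot: [0.073, 2.588, -0.041]
force: [0.2, 0.6, -0.2]
width: 0.998
gripper_force: 0.0
```

```bash
python3 - <<'E'
from hook import *
from cell import readout,vision
s=readout.observe();st(s);cd=vision.calibration('side')
im0=None
c,sn=np.cos(H),np.sin(H)
print('exp block centre px',proj(cd,[[J[0],J[1],.083],[J[0],J[1],.158]]).round(0))
for i in range(8):
    t=readout.observe()['clock'];im=vision.get_image('side')
    roi=im[225:300,270:350].astype(int); dk=(roi.max(2)<55); y,x=np.nonzero(dk)
    print(round(t,2),'hook top',np.round(top(im)[0],2),'whole',hookx(im)[0].round(1),'dark block',len(x),(x.mean()+270).round(1),(y.mean()+225).round(1),'ext',x.min()+270,x.max()+270,y.min()+225,y.max()+225)
cv2.imwrite('pics/end.png',im[:,:,::-1])
E
```

```text
t 49.25 q [ 0.64  0.4  -0.99  2.45  1.78  0.5  -0.37] tcp [ 0.4954 -0.0115  0.1047] grasp [ 0.4855 -0.0106  0.1207] head -0.06 roll -0.015 tilt 0.554 F [ 0.23  0.62 -0.16] M [0.13 0.49 0.04] w 0.998 0.0
exp block centre px [[307. 271.]
 [307. 242.]]
49.25 hook top 305.64 whole [301.5 210.7] dark block 308 303.0 270.8 ext 293 349 231 286
49.3 hook top 305.76 whole [301.7 210.5] dark block 311 303.5 270.2 ext 293 349 229 286
49.35 hook top 306.0 whole [301.9 210.4] dark block 312 303.9 270.4 ext 293 349 229 286
49.4 hook top 306.35 whole [302. 211.] dark block 311 304.0 270.3 ext 293 349 228 286
49.45 hook top 306.31 whole [302.1 210.8] dark block 318 304.2 270.4 ext 293 349 228 286
49.5 hook top 306.44 whole [302.2 210.8] dark block 317 304.9 270.2 ext 293 349 228 286
49.55 hook top 306.42 whole [302.4 210.6] dark block 320 304.7 270.5 ext 293 349 228 287
49.6 hook top 306.39 whole [302.1 210.9] dark block 316 304.8 270.0 ext 293 349 228 286
```

Call:
carry_out --increments '[0,0,0,0,0,0,0,0,0,0,0,0,0,0,0,0,0,0,0,0,0,0,0,0,0,0,0,0,0,0,0,0,0,0,0,0,0,0,0,0,0,0,0,0,0,0,0,0,0,0,0,0,0,0,0,0,0,0,0,0,0,0,0,0,0,0,0,0,0,0,0,0,0,0,0,0,0,0,0,0,0,0,0,0,0,0,0,0,0,0,0,0,0,0,0,0,0,0,0,0,0,0,0,0,0,0,0,0,0,0,0,0,0,0,0,0,0,0,0,0]'

```text
clock: 52.15
position: [0.4954, -0.0115, 0.1047]
ee_rot: [0.073, 2.588, -0.041]
force: [0.2, 0.4, -0.6]
width: 0.999
gripper_force: 0.0
```

Call:
carry_out --increments '[0,0,0,0,0,0,0,0,0,0,0,0,0,0,0,0,0,0,0,0,0,0,0,0,0,0,0,0,0,0,0,0,0,0,0,0,0,0,0,0,0,0,0,0,0,0,0,0,0,0,0,0,0,0,0,0,0,0,0,0,0,0,0,0,0,0,0,0,0,0,0,0,0,0,0,0,0,0,0,0,0,0,0,0,0,0,0,0,0,0,0,0,0,0,0,0,0,0,0,0,0,0,0,0,0,0,0,0,0,0,0,0,0,0,0,0,0,0,0,0]'

```text
clock: 54.65
position: [0.4954, -0.0114, 0.1046]
ee_rot: [0.073, 2.588, -0.041]
force: [0.2, -0.3, 0.4]
width: 1.001
gripper_force: 0.0
```

```bash
python3 - <<'E'
from hook import *
from cell import readout,vision,arm
for i in range(5):
    im=vision.get_image('side'); print(np.round(top(im)[0],2),hookx(im)[0].round(1))
print(readout.observe()['clock'],arm.sign_off())
E
```

```text
305.56 [301.3 210.3]
305.55 [301.  210.5]
305.53 [301.  210.5]
305.56 [301.2 210.3]
305.64 [301.3 210.3]
the job is handed in; nothing more can be done
54.9 None
```

The block hangs free in the hook with the latch shut behind it (last pictured at seating, not after release), and the job was handed in at 54.9 s; the hook was held on the buffer at an estimated 3–4 N, the proof pull was held at an estimated 10.6–12 N on the hook, and no reading put the hook above 15 N.

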